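Level a wheel on the static balancer

TASK

The wheel on the static balancer hangs down on its heavy side, either slightly (about 5 degrees) or strongly (about 9 degrees). From the wooden rack take the balance weight that suits it, the narrow one for a slight lean or the wide one for a strong lean; it stands on end, so first lay it flat on the clear bench and let go, then take it again flat and set it down flat, without dropping it, on the wheel's white face at the high side, so that the wheel settles level. Leave the other weight in the rack and disturb nothing else.

Things in the scene. Friction and masses are not known exactly. Their poses are not given: they have to be found in the camera images.
- wheel_face (a point): Wheel lying flat on a static balancer; this is the centre of its flat white upper face, 149 mm above the bench when level. z is its axis, pointing up: it leans to the heavy, low side, so the high side is opposite. The lean is steady after about 2 s: 0.08 to 0.10 rad (slight) or 0.14 to 0.17 (strong). A lip 6 mm high rings the face at radius 113 mm; the hub (radius 33) stands 22 mm above it.
- balancer: Balancer's round foot, fixed to the bench; origin on the bench under the wheel's centre. The tyre is 354 mm across, 68 mm thick, top 10 mm above the white face. The wheel leans freely about a point 125 mm up: 0.1 N m leans it 0.09 rad, stop at 0.2. A weight with its middle 78 mm from the centre, its length across the radius, corrects 0.09 rad (narrow) or 0.16 (wide); nearer the centre, less.
- narrow_mid (a point): Narrow balance weight: plain straight-sided steel bar with two small holes, 90 x 20 x 9 mm, 127 g. The point is its centre. z along the 90 mm length, x along the 20 mm width, y through the 9 mm thickness. At the start it stands on end in a pocket of the rack, centre 53 mm and top 98 mm above the bench; it may lean by a few degrees.
- wide_mid (a point): Wide balance weight: plain straight-sided steel bar with two small holes, 90 x 36 x 9 mm, 229 g. The point is its centre. z along the 90 mm length, x along the 36 mm width, y through the 9 mm thickness. At the start it stands on end in a pocket of the rack, centre 53 mm and top 98 mm above the bench.
- rack: Fixed wooden block 66 x 176 x 40 mm (x, y, z; origin under its centre), right of the wheel, with four pockets 40 x 13 mm, 32 deep, in a row along y at -63, -21, 21, 63 mm. The two weights, a chisel and a drift stand in them in any order, widths along the rack's x, so their narrow edges are free on both sides of the row.
- patch (a point): Clear patch of bench to the robot's left, in front of the wheel's left side, where a weight can be laid down; free for about 80 mm around this point, which lies on the bench.
- chisel_mid (a point): Bystander: flat cold chisel 102 mm long, standing in the rack. The point is 50 mm up it.
- drift_mid (a point): Bystander: flat tapered drift 95 mm long, standing in the rack. The point is 45 mm up it.
- spray_can_mid (a point): Bystander: tall plain can, 66 mm across, 170 mm tall; its centre.
- grease_jar_mid (a point): Bystander: squat grease jar, 84 mm across, 75 mm tall; its centre.
- tin_mid (a point): Bystander: open tin, 80 mm across, 55 mm tall; its centre.
- tyre_lever_mid (a point): Bystander: steel tyre lever 255 mm long lying at the robot's right; its middle.
Mind the look-alikes: they are no part of the job. What is shaped like the part that bears wide_mid but green or purple is not meant.

How it is judged:
By the outcome, as a careful person would: the job done as asked, in the order asked, and still so for the second after the job is handed in, with the robot touching nothing.
It also fails if it takes over 64 s, if anything falls off the work surface, if the arm or the gripper's body presses on something with over 40 N, if the wrist force passes 120 N, or if a joint passes its speed limit or range.

ROBOT

A 6-joint arm with a two-finger parallel gripper is mounted at the origin on the work surface. World frame = base frame: x ahead of the robot, y to its left, z up, the work surface at z = 0. Lengths are in mm, angles in rad, forces in N, time in s.
With the tool pointing down it reaches from about 275 to 1000 mm from the base axis. Payload 8.4 kg.
Tool frame: the origin (TCP) lies on the centre line of the jaws, within the pads' length; the fingertips stand r.tip_reach ahead of it and the grasp point (between the pads) lies 3 mm ahead of it (r.tip_reach is the distance from the TCP to the fingertips, in mm); z points along the fingers, y is the direction in which the jaws open and shut (so a half turn about z gives the same grasp; the last joint's range is limited). The gripper opens to 85 mm and grips with 20 to 120 N. Pads are 22 mm wide; open, the fingers measure 114 mm over their backs; the gripper's body (76 mm by 85 mm) begins 54 mm behind the grasp point. The pads swing forward as they close: fully open they stand 13 mm farther back than shut.
Start: joints at [1.33, 0.353, 1.633, -0, 1.155, -0.002], TCP at [147.834, 607.267, 253.281] pointing down, gripper open.
Joint ranges: [-2.63, 2.63], [-0.92, 2.1], [0.06, 2.66], [-1.3, 4.44], [0, 2.69], [-3.02, 3.02]. Speed limits (rad/s): [2.22, 2.22, 2.79, 3.14, 3.14, 3.14].

INTERFACE

Orientations are given as [roll, pitch, yaw] about the fixed x, y, z axes, in that order (R = Rz(yaw) Ry(pitch) Rx(roll)).
In Python, from rig import sense, optics, r, nets gives the robot as it stands. The module is installed in compiled form; this text tells all that it offers.
- The arm moves only by the tool carry_out, never from a script. Its argument "increments" is a list that holds one entry, the list of rows, each a list of 6 numbers: the shift along the tool's x, y, z normalised to -1 to 1, where 1 is 40 cm, then the turn, a rotation vector about the tool's x, y, z normalised to -1 to 1, where 1 is 60 degrees. A call has 1 to 5 rows; each row is the pose to reach, as a shift and turn from the pose commanded when the call began, along the tool's axes at that moment; what a row does not reach only later rows make up. A row lasts 1/12 s, in which the tool goes at most 41.7 mm and 7.16 degrees, less where a joint would pass 70% of its speed; a pose out of reach is approached as far as the arm can. A call with a number of a shift or a turn outside -1 to 1 is refused whole. A call with a gripper value outside its range is refused whole. "hand" is the closure, from 0 (fully open) to 1 (shut), set as the call begins (left out, the last holds). The fingers move at their own pace and stop on an object; "squeeze" is the grip in N (left out, the last holds). Time passes only in rows, so rows that repeat a pose let the fingers close. It gives the time, the measured TCP pose, the force and the opening at its end, in the units of the state.
- sense(): the state, without advancing time (a new reading comes with each control period).
- optics.grab_frame(name): name is "side" or "top"; returns a dict with "img" (420x560x3 uint8, red, green, blue), "range_z" (420x560 float32, mm along the optical axis (not along the pixel's ray), 0 where there is no reading), "fov_y" (degrees; the focal length in pixels is half the picture's height over the tangent of half this angle, whatever the lens; pixels are square), "cx", "cy" (the principal point, pixels), "k1" (the pictures are not rectified: a ray, as slopes to the right and down, at radius r is drawn at 1 + k1 r^2 times it, then the intrinsics apply), "R" (3x3) and "t" (3): a world point X has camera coordinates R X + t. Camera axes: x right, y down, z forward; pixel columns grow to the right and rows downward; lengths in mm; the calibration is good to about 2 mm. A picture is of the moment at which its call begins.
- r.sign_off(): hands the job in, once; it reports no verdict.
Trained networks look in the newest picture that a camera, given by its name, has taken for a name from the list of things; names that differ only in an ending like _2 or _b are one class to them, and where a whole thing is asked for, a point or a joint stands for the part that bears it (a point fixed in the world has none). Each returns a list of dicts, best first, with "confidence" (0 to 1); they miss things now and then, are a little off and sometimes report something else, mostly with a low value. They report only what shows in the picture. A call takes as long as a camera call. They do not tell look-alikes from the thing itself.
- nets.trace(target, camera): "mask" (420x560 bool, what is visible of it).
- nets.tip_of(target, camera): "point" ([x, y, z] in mm, in world coordinates, good to about 4 mm: a listed point, or the origin of a listed thing).
The state is a dict: "clock": time; "qpos": joint angles; "qvel": joint speeds; "joint_efforts": joint torques, N m; "eef_pos": TCP position; "tcp_rot": TCP orientation; "contact_force": force on the tool from outside, world axes, zero at the start; "wrist_torque": the same for the moment, N m; "opening": opening from 0.0 (shut) to 1.0 (fully open).
Only numpy, scipy, OpenCV 4.12 (cv2) and the standard library are available. Lean on these libraries where they do the work, as an engineer would, in place of code of your own. Each camera call takes 0.05 s, during which the arm holds its last target.

## Working session

There is one attempt and no reset: what is moved stays moved. The work goes in short steps, Python scripts to look and compute and a tool call to move; the robot and the scene stay as the last step left them, time stands still between calls to the robot, and variables do not carry over. Pictures are saved under pics/ and viewed, and the job is handed in when it is done.

Besides the shell and the picture viewer there is one more tool, called after "Emit:" as name([rows], argument=value, ...), one row to a line, values as JSON. carry_out: Moves the arm, as the interface text tells. Its arguments: {"type":"object","properties":{"increments":{"type":"array","items":{"type":"array","items":{"type":"array","items":{"type":"number","minimum":-1,"maximum":1}}}},"hand":{"type":"number"},"squeeze":{"type":"number"}},"required":["increments"]}

```bash
mkdir -p pics; cat > h.py <<'E'
import numpy as np, cv2
from rig import sense, optics, r, nets
from scipy.spatial.transform import Rotation as Ro
def K(f):
    fl=f["img"].shape[0]/2/np.tan(np.radians(f["fov_y"])/2); return fl
def cloud(f):
    fl=K(f); h,w=f["range_z"].shape
    u,v=np.meshgrid(np.arange(w),np.arange(h))
    xd=(u-f["cx"])/fl; yd=(v-f["cy"])/fl
    x,y=xd.copy(),yd.copy()
    for _ in range(20):
        s=1+f["k1"]*(x*x+y*y); x=xd/s; y=yd/s
    z=f["range_z"]; P=np.stack([x*z,y*z,z],-1)
    W=(P-np.array(f["t"]))@np.array(f["R"])
    W[z<=0]=np.nan
    return W
def proj(f,X):
    c=np.array(f["R"])@np.array(X)+np.array(f["t"]); x,y=c[0]/c[2],c[1]/c[2]
    s=1+f["k1"]*(x*x+y*y); return K(f)*x*s+f["cx"],K(f)*y*s+f["cy"]
def save(f,n): cv2.imwrite("pics/"+n,cv2.cvtColor(f["img"],cv2.COLOR_RGB2BGR))
E
python3 - <<'E'
from h import *
np.set_printoptions(precision=1,suppress=True)
s=sense(); print(s, r.tip_reach)
for c in("side","top"):
    f=optics.grab_frame(c); save(f,c+"0.png"); np.save(c+"0.npy",cloud(f))
    print(c,f["fov_y"],f["k1"],-np.array(f["R"]).T@np.array(f["t"]))
    for n in "wheel_face balancer narrow_mid wide_mid rack patch chisel_mid drift_mid spray_can_mid grease_jar_mid tin_mid tyre_lever_mid".split():
        for d in nets.tip_of(n,c)[:3]: print(c,n,round(d["confidence"],2),np.array(d["point"]),np.array(proj(f,d["point"])))
print(sense()["clock"])
E
```

```text
{'clock': 0.0, 'qpos': array([ 1.3,  0.4,  1.6, -0. ,  1.2, -0. ]), 'qvel': array([ 0.,  0.,  0., -0.,  0., -0.]), 'joint_efforts': array([  0. , -60.5, -34.2,   0. ,   0. ,   0. ]), 'eef_pos': array([147.7, 606.8, 252.6]), 'tcp_rot': array([-3.1,  0. ,  2.9]), 'contact_force': array([-0.4, -0.1, -0.3]), 'wrist_torque': array([ 0., -0., -0.]), 'opening': 1.0002047640140521} 22.0
side 52.018072925997636 -0.03634006123246693 [  12.6 -566.3  919. ]
side wheel_face 0.89 [591.8  51.9 150.9] [300.6 178.5]
side balancer 0.49 [613.3 496.5  35.7] [217.8 133.9]
side narrow_mid 0.46 [ 555.1 -339.    50.5] [400.4 305. ]
side wide_mid 0.74 [ 495.8 -245.3   45.1] [352.8 294. ]
side wide_mid 0.65 [ 432.7 -325.3   57.3] [360.1 331. ]
side wide_mid 0.57 [ 390.4 -452.1   43.1] [391.  390.6]
side rack 0.63 [ 491.6 -330.7    0.4] [375.9 329.4]
side rack 0.44 [ 470.3 -329.3   62.6] [373.4 321. ]
side patch 0.88 [452.4 368.8  -3.4] [199.5 182.3]
side patch 0.47 [ 708.2 -297.1   24.1] [423.8 265.6]
side chisel_mid 0.67 [ 468.3 -332.7   60. ] [373.7 323.2]
side chisel_mid 0.25 [451.5 367.7  -2.5] [199.4 182
[... 777 characters left out ...]
-455.3   45.5] [455.6 261.8]
top rack 0.88 [ 489.9 -331.     1.2] [408.3 231.3]
top patch 0.84 [450.9 369.5   0.2] [174.6 250.9]
top chisel_mid 0.55 [ 473.  -327.6   55.5] [411.6 234.9]
top chisel_mid 0.47 [ 713.1 -296.2   27.9] [394.2 156.9]
top drift_mid 0.5 [610.  495.8  38.5] [130.1 197.4]
top drift_mid 0.39 [ 517.6 -333.3   52.9] [412.4 219.7]
top drift_mid 0.29 [ 428.8 -328.4   52.7] [412.5 250.2]
top spray_can_mid 0.81 [703.5 316.4  85.9] [186.9 160.9]
top grease_jar_mid 0.87 [609.4 498.4  38.8] [129.2 197.6]
top grease_jar_mid 0.52 [ 431.2 -330.2   49.9] [412.9 249.4]
top tin_mid 0.67 [ 713.7 -297.1   27. ] [394.4 156.7]
top tyre_lever_mid 0.9 [ 327.4 -310.     9.2] [404.9 286. ]
1.3
```

View pics/side0.png

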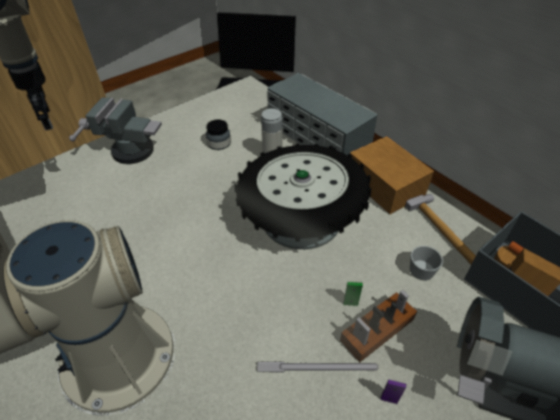

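View pics/top0.png

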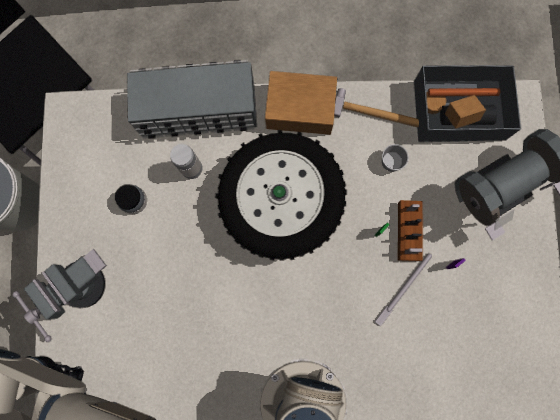

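```bash
python3 - <<'E'
import cv2,numpy as np
a=cv2.imread('pics/side0.png')[240:420,290:490]; b=cv2.imread('pics/top0.png')[140:320,350:500]
a=cv2.resize(a,None,fx=2.2,fy=2.2,interpolation=cv2.INTER_CUBIC); b=cv2.resize(b,None,fx=2.2,fy=2.2,interpolation=cv2.INTER_CUBIC)
cv2.imwrite('pics/z0.png',np.hstack([a,b]))
np.set_printoptions(precision=4,suppress=True)
for c in("side","top"):
    W=np.load(c+'0.npy'); C=np.array([592,51])
    r=np.hypot(W[...,0]-C[0],W[...,1]-C[1])
    m=(r>42)&(r<100)&(abs(W[...,2]-149)<30)
    P=W[m]
    for _ in range(5):
        A=np.c_[P[:,:2]-C,np.ones(len(P))]; s=np.linalg.lstsq(A,P[:,2],rcond=None)[0]; e=P[:,2]-A@s; k=abs(e)<max(2,2*e.std()); P=P[k]
    print(c,len(P),s,"tilt",np.arctan(np.hypot(*s[:2])),"high dir deg",np.degrees(np.arctan2(s[1],s[0])),e.std())
    # rack top & tops of things
    m=(abs(W[...,1]+330)<60)&(abs(W[...,0]-490)<110)&(W[...,2]>80)
    Q=W[m]; 
    lab=np.zeros(m.shape,np.uint8); lab[m]=1
    n,L=cv2.connectedComponents(lab)
    for i in range(1,n):
        q=W[L==i]
        if len(q)>4: print('obj',i,len(q),q.mean(0),q.min(0),q.max(0))
    m=(abs(W[...,1]+330)<60)&(abs(W[...,0]-490)<120)&(abs(W[...,2]-40)<4)
    q=W[m][:,:2].astype(np.float32); print('rack',cv2.minAreaRect(q))
E
```

```text
side 1985 [ -0.0177  -0.0919 148.0682] tilt 0.09327644924697982 high dir deg -100.88116772492371 1.0341670280710216
obj 1 74 [ 554.2913 -337.8107   92.0837] [ 550.9893 -347.7426   80.034 ] [ 561.2456 -326.7499  100.944 ]
obj 2 54 [ 512.2793 -342.7501   95.5656] [ 508.7965 -348.5043   81.2772] [ 517.3645 -335.7767  104.9778]
obj 3 115 [ 470.4564 -332.0269  100.2959] [ 465.8522 -344.9439   80.0653] [ 477.1079 -317.5216  112.6428]
obj 4 133 [ 428.475  -329.9779   93.2883] [ 423.0903 -347.1171   80.3233] [ 434.8764 -310.6931  100.9587]
rack ((493.2785339355469, -332.9160461425781), (68.15626525878906, 179.9003143310547), 86.60425567626953)
top 2915 [ -0.0164  -0.0938 148.084 ] tilt 0.0949321337057835 high dir deg -99.90292866023795 2.384150321045897
obj 1 27 [ 552.3661 -333.7729   94.8911] [ 547.1337 -341.8954   81.0158] [ 557.1952 -326.1526  103.0293]
obj 2 17 [ 509.3084 -338.7608   96.6767] [ 506.1386 -344.5093   80.4852] [ 512.9465 -334.5041  104.0903]
obj 3 31 [ 466.6855 -328.9587  102.6477] [ 463.1385 -339.9611   80.2257] [ 471.4161 -315.87    115.8518]
obj 4 46 [ 425.0547 -326.292    95.2368] [ 420.2108 -342.7247   80.1544] [ 429.7407 -308.6728  103.36  ]
rack ((489.150390625, -329.19134521484375), (63.751808166503906, 177.4943389892578), 86.48725891113281)
```

View pics/z0.png

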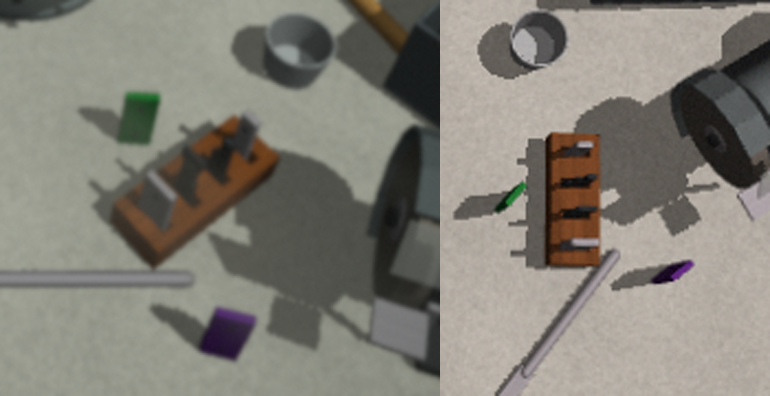

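```bash
python3 - <<'E'
import numpy as np,cv2
np.set_printoptions(precision=1,suppress=True)
for c in("side","top"):
    W=np.load(c+'0.npy')
    m=(abs(W[...,1]+335)<22)&(abs(W[...,0]-555)<22)&(W[...,2]>45)
    Q=W[m]
    for lo in range(45,105,8):
        q=Q[(Q[:,2]>=lo)&(Q[:,2]<lo+8)]
        if len(q): print(c,lo,len(q),q.mean(0),q.min(0),q.max(0))
    # line fit of width dir
    q=Q[Q[:,2]>60]; d=q-q.mean(0); print(np.linalg.svd(d,full_matrices=False)[1:])
E
```

```text
side 45 16 [ 552.7 -339.8   49.7] [ 550.5 -347.5   46.3] [ 558.1 -328.5   52.9]
side 53 19 [ 552.7 -338.8   56.4] [ 550.6 -347.4   53.3] [ 556.5 -328.6   59.5]
side 61 25 [ 553.4 -338.7   65.2] [ 551.3 -347.1   61.2] [ 560.9 -327.    68.8]
side 69 15 [ 553.1 -337.    73.5] [ 551.4 -346.6   69.5] [ 558.6 -327.8   76.5]
side 77 23 [ 552.7 -338.6   81.6] [ 550.4 -347.7   77.6] [ 557.1 -327.6   84.9]
side 85 18 [ 553.4 -338.1   88.9] [ 551.5 -346.8   85.6] [ 557.4 -326.7   92.8]
side 93 40 [ 555.3 -337.3   97.2] [ 551.3 -347.2   93.1] [ 561.2 -327.1  100.9]
(array([136.7,  69.2,  25.8]), array([[ 0.1,  0. ,  1. ],
       [-0. ,  1. , -0. ],
       [-1. , -0. ,  0.1]]))
top 45 4 [ 547.  -329.8   48.6] [ 535.4 -341.    47.5] [ 555.6 -325.6   50.8]
top 53 9 [ 549.5 -332.5   58.9] [ 547.9 -344.8   54.5] [ 554.1 -325.1   60.8]
top 61 2 [ 551.8 -330.3   64.2] [ 547.8 -335.1   61.2] [ 555.9 -325.5   67.2]
top 69 6 [ 549.7 -331.3   74. ] [ 548.2 -338.    71.6] [ 554.7 -326.7   76.9]
top 77 4 [ 550.8 -330.4   79.5] [ 548.  -340.3   77. ] [ 553.5 -325.8   82.4]
top 85 5 [ 553.6 -332.2   90.6] [ 549.3 -337.6   88.2] [ 557.2 -326.2   92.8]
top 93 19 [ 552.1 -334.8   97. ] [ 547.1 -341.9   93. ] [ 557.  -326.8  100.8]
top 101 1 [ 552.6 -334.4  103. ] [ 552.6 -334.4  103. ] [ 552.6 -334.4  103. ]
(array([83.3, 30.6, 18.7]), array([[-0. ,  0.2, -1. ],
       [-0.3, -1. , -0.2],
       [-1. ,  0.2,  0.1]]))
```

```bash
python3 - <<'E'
import numpy as np
W=np.load('top0.npy').reshape(-1,3); W2=np.load('side0.npy').reshape(-1,3); W=np.vstack([W,W2]); W=W[~np.isnan(W[:,0])]
print("max z map rows x, cols y")
ys=range(-560,-100,40)
print('      ',*['%4d'%y for y in ys])
for x in range(360,1000,40):
    print(x,*['%4d'%(W[(abs(W[:,0]-x)<20)&(abs(W[:,1]-y)<20)][:,2].max(initial=-1)) for y in ys])
# wheel circle: face mask by plane & color
for c in('top','side'):
    V=np.load(c+'0.npy'); import cv2
    img=cv2.imread('pics/%s0.png'%c); 
    m=(img.min(2)>110)&(np.hypot(V[...,0]-593,V[...,1]-50)<125)&(V[...,2]>130)
    q=V[m]; 
    hull=cv2.convexHull(q[:,:2].astype(np.float32)); print(c,m.sum(),cv2.fitEllipse(hull),cv2.minEnclosingCircle(q[:,:2].astype(np.float32)))
from rig import r; print(r.tip_reach)
E
```

```text
max z map rows x, cols y
       -560 -520 -480 -440 -400 -360 -320 -280 -240 -200 -160 -120
360   10    9    8   96    9   23   25    7    8    9    7    9
400    9    7   94   96   20   47   46   47    9   10    8   10
440  120  110   10   10   17  100  103   45    7   10    7    8
480  225  229    8   11   14  111  115   43   94    9    9  154
520  229  229  210    9    7  104  104   42   92   10    9  174
560  205  216  214    8   11  100  103    7    8   12    6  178
600  186  211  208  172   10   41   39   10    7   11    9  180
640  176  161  183  153   10    8    8    6    9    8   11  173
680   25    8    7    8    8   10   58   59   56    9    8  165
720   10   10    7   10    8    7   58   59   57   10    7    5
760  124  123  125  121  124  122   63   62   10    9    8   10
800  132  140  147  137  125  124   10    8    8    9    7  105
840  131  136  139  139  127  123   31   30   32   28   25  108
880   72  121  123   70  122  124    6   25   32   33   33  105
920   71   71   73   70  122  125    9    8    8    7   30  108
960  128  122  125  126  125  124    8    6    8    7   22  103
top 5152 ((590.230712890625, 50.385318756103516), (239.21566772460938, 239.92774963378906), 128.99317932128906) ((590.80224609375, 49.85536193847656), 120.9512939453125)
side 3375 ((593.455810546875, 48.44051742553711), (237.70152282714844, 239.50473022460938), 131.53164672851562) ((594.2560424804688, 47.960086822509766), 120.72987365722656)
22.0
```

Emit:
carry_out([
  [[0,0,-0.15,0,0,0],[0,0,-0.15,0,0,0]],
], hand=0.6, squeeze=40)

```text
clock: 1.47
eef_pos: [148.0, 607.7, 315.8]
tcp_rot: [3.14, 0.0, 2.903]
contact_force: [0.9, 1.0, 1.3]
opening: 0.745
```

```bash
python3 - <<'E'
from h import *
s=sense(); print(s['clock'],s['eef_pos'],s['tcp_rot'],s['qpos'],s['opening'],r.tip_reach)
E
```

```text
1.4667 [147.95417647 607.71290159 315.77183105] [3.14049542e+00 2.97689583e-05 2.90280866e+00] [ 1.32959744e+00  3.02491845e-01  1.56363209e+00 -2.83558320e-05
  1.27437141e+00 -2.40664113e-03] 0.7448524116006413 22.0
```

```bash
cat >> h.py <<'E'
def pose(psi,alpha=0):
    # tool y heading psi (deg); tool tilted about tool y by alpha deg: tool z = down*cos + (-u)*sin, u = heading psi+90
    p=np.radians(psi); a=np.radians(alpha)
    y=np.array([np.cos(p),np.sin(p),0]); u=np.array([-np.sin(p),np.cos(p),0])
    z=-np.sin(a)*u-np.cos(a)*np.array([0,0,1.]); x=np.cross(y,z)
    return np.c_[x,y,z]
def inc(P,R,P0=None,R0=None):
    s=sense()
    if P0 is None: P0=np.array(s['eef_pos']); R0=Ro.from_euler('xyz',s['tcp_rot']).as_matrix()
    d=R0.T@(np.array(P)-P0)/400; w=Ro.from_matrix(R0.T@R).as_rotvec()/np.radians(60)
    n=max(abs(d).max()*0+np.linalg.norm(d)*400/41.7, np.degrees(np.linalg.norm(w)*np.radians(60))/7.16)
    print(np.round(d,4).tolist()+np.round(w,4).tolist(),'rows %.1f'%n)
def st():
    s=sense(); R=Ro.from_euler('xyz',s['tcp_rot']).as_matrix()
    print('t%.2f'%s['clock'],'p',np.round(s['eef_pos'],1),'z',np.round(R[:,2],3),'y',np.round(R[:,1],3),'q',np.round(s['qpos'],2),'F',np.round(s['contact_force'],1),'op %.3f'%s['opening'])
E
python3 - <<'E'
from h import *
st(); inc([450,200,400],pose(30))
E
```

```text
t1.47 p [148.  607.7 315.8] z [ 0.     0.001 -1.   ] y [0.237 0.972 0.001] q [ 1.33  0.3   1.56 -0.    1.27 -0.  ] F [0.9 1.  1.3] op 0.745
[-0.9748, -0.8115, -0.2114, 0.001, -0.0004, 0.772] rows 12.3
```

Emit:
carry_out([
  [[-0.975,-0.81,-0.21,0,0,0.77],[-0.975,-0.81,-0.21,0,0,0.77],[-0.975,-0.81,-0.21,0,0,0.77],[-0.975,-0.81,-0.21,0,0,0.77],[-0.975,-0.81,-0.21,0,0,0.77]],
])

```text
clock: 1.88
eef_pos: [271.0, 440.6, 347.7]
tcp_rot: [3.141, -0.0, 2.272]
contact_force: [0.6, -0.0, 0.3]
opening: 0.404
```

```bash
python3 - <<'E'
from h import *
st(); inc([600,-100,420],pose(-40))
E
```

```text
t1.88 p [271.  440.6 347.7] z [ 0.  0. -1.] y [0.764 0.645 0.   ] q [ 1.02  0.1   1.75 -0.    1.29  0.32] F [ 0.6 -0.   0.3] op 0.404
[-1.5633, -0.2438, -0.1808, 0.0003, -0.0002, 1.3365] rows 15.3
```

Emit:
carry_out([
  [[-0.78,-0.12,-0.18,0,0,0.7],[-0.78,-0.12,-0.18,0,0,0.7],[-0.78,-0.12,-0.18,0,0,0.7],[-0.78,-0.12,-0.18,0,0,0.7],[-0.78,-0.12,-0.18,0,0,0.7]],
])

```text
clock: 2.3
eef_pos: [377.8, 267.7, 394.4]
tcp_rot: [3.141, -0.0, 1.647]
contact_force: [-0.3, 1.2, -0.1]
opening: 0.399
```

```bash
python3 - <<'E'
from h import *
st(); inc([600,-150,420],pose(-50))
E
```

```text
t2.30 p [377.8 267.7 394.4] z [ 0.001  0.    -1.   ] y [0.997 0.076 0.001] q [ 0.61 -0.02  1.78 -0.    1.39  0.54] F [-0.3  1.2 -0.1] op 0.399
[-1.0835, 0.4746, -0.064, 0.0004, -0.0006, 0.906] rows 11.4
```

Emit:
carry_out([
  [[-0.98,0.43,-0.06,0,0,0.82],[-0.98,0.43,-0.06,0,0,0.82],[-0.98,0.43,-0.06,0,0,0.82],[-0.98,0.43,-0.06,0,0,0.82],[-0.98,0.43,-0.06,0,0,0.82]],
])

```text
clock: 2.72
eef_pos: [476.7, 84.5, 405.8]
tcp_rot: [3.141, -0.001, 1.022]
contact_force: [0.7, 0.6, 0.0]
opening: 0.399
```

```bash
python3 - <<'E'
from h import *
st(); inc([640,-250,420],pose(-80,15))
E
```

```text
t2.72 p [476.7  84.5 405.8] z [ 0.001  0.    -1.   ] y [ 0.853 -0.522  0.001] q [0.17 0.01 1.72 0.   1.41 0.72] F [0.7 0.6 0. ] op 0.399
[-0.5001, 0.7848, -0.0353, 0.1062, -0.2357, 0.8041] rows 8.9
```

Emit:
carry_out([
  [[-0.5,0.78,-0.04,0.1,-0.24,0.8],[-0.5,0.78,-0.04,0.1,-0.24,0.8],[-0.5,0.78,-0.04,0.1,-0.24,0.8],[-0.5,0.78,-0.04,0.1,-0.24,0.8],[-0.5,0.78,-0.04,0.1,-0.24,0.8]],
])

```text
clock: 3.13
eef_pos: [568.7, -102.1, 414.6]
tcp_rot: [-3.124, 0.191, 0.427]
contact_force: [-0.1, 0.9, 0.4]
opening: 0.403
```

```bash
python3 - <<'E'
from h import *
st(); inc([690,-330,330],pose(-93.4,35))
E
```

```text
t3.13 p [ 568.7 -102.1  414.6] z [-0.18  -0.062 -0.982] y [ 0.411 -0.911 -0.018] q [-0.13  0.26  1.42 -0.09  1.63  1.01] F [-0.1  0.9  0.4] op 0.403
[0.0793, 0.6476, 0.1885, 0.166, -0.3892, 0.4344] rows 6.5
```

Emit:
carry_out([
  [[0.08,0.65,0.19,0.17,-0.39,0.43],[0.08,0.65,0.19,0.17,-0.39,0.43],[0.08,0.65,0.19,0.17,-0.39,0.43],[0.08,0.65,0.19,0.17,-0.39,0.43],[0.08,0.65,0.19,0.17,-0.39,0.43]],
])

```text
clock: 3.55
eef_pos: [663.0, -275.4, 348.7]
tcp_rot: [-3.134, 0.609, -0.044]
contact_force: [1.0, 0.1, 0.9]
opening: 0.4
```

```bash
python3 - <<'E'
from h import *
st()
R=pose(-93.4,50); G=np.array([554.5,-335.5,80]); P=G-R[:,2]*15; print(P, P-R[:,2]*90)
inc(P-R[:,2]*90,R)
E
```

```text
t3.55 p [ 663.  -275.4  348.7] z [-0.571  0.033 -0.82 ] y [-0.049 -0.999 -0.007] q [-0.33  0.79  0.83 -0.18  2.11  1.24] F [1.  0.1 0.9] op 0.400
[ 565.9704411  -336.18146977   89.64181415] [ 634.79308767 -340.27028838  147.49269902]
[0.2358, 0.1686, 0.4474, 0.0023, -0.2515, 0.0119] rows 5.1
```

Emit:
carry_out([
  [[0.236,0.169,0.447,0,-0.25,0.01],[0.236,0.169,0.447,0,-0.25,0.01],[0.236,0.169,0.447,0,-0.25,0.01],[0.236,0.169,0.447,0,-0.25,0.01],[0.236,0.169,0.447,0,-0.25,0.01]],
])

```text
clock: 3.97
eef_pos: [635.1, -337.9, 148.3]
tcp_rot: [-3.139, 0.871, -0.05]
contact_force: [0.9, -0.1, 1.3]
opening: 0.4
```

Emit:
carry_out([
  [[0,0,0,0,0,0],[0,0,0,0,0,0]],
])

```text
clock: 4.13
eef_pos: [634.4, -337.5, 150.6]
tcp_rot: [-3.137, 0.873, -0.05]
contact_force: [-0.2, 0.1, 0.7]
opening: 0.398
```

```bash
python3 - <<'E'
from h import *
st()
R=pose(-93.4,50); G=np.array([554.5,-335.5,80]); P=G-R[:,2]*15
inc(P-R[:,2]*40,R); inc(P,R)
f=optics.grab_frame("side"); save(f,"s1.png")
g=optics.grab_frame("top"); save(g,"t1.png")
s=sense();p=np.array(s['eef_pos']);Rm=Ro.from_euler('xyz',s['tcp_rot']).as_matrix()
print(proj(f,p+22*Rm[:,2]),proj(g,p+22*Rm[:,2]))
a=cv2.imread('pics/s1.png')[200:400,300:500];b=cv2.imread('pics/t1.png')[140:300,350:510]
cv2.imwrite('pics/z1.png',np.hstack([cv2.resize(a,(400,400)),cv2.resize(b,(400,400))]))
E
```

```text
t4.13 p [ 634.4 -337.5  150.6] z [-0.765  0.043 -0.642] y [-0.054 -0.999 -0.003] q [-0.38  1.07  0.83 -0.28  2.08  1.21] F [-0.2  0.1  0.7] op 0.398
[0.0068, 0.0066, 0.129, 0.0026, 0.0006, 0.0055] rows 1.2
[0.0069, 0.0063, 0.229, 0.0026, 0.0006, 0.0055] rows 2.2
(np.float64(426.1238093768418), np.float64(265.96750275004337)) (np.float64(418.2804024435843), np.float64(178.73750753298376))
```

View pics/z1.png

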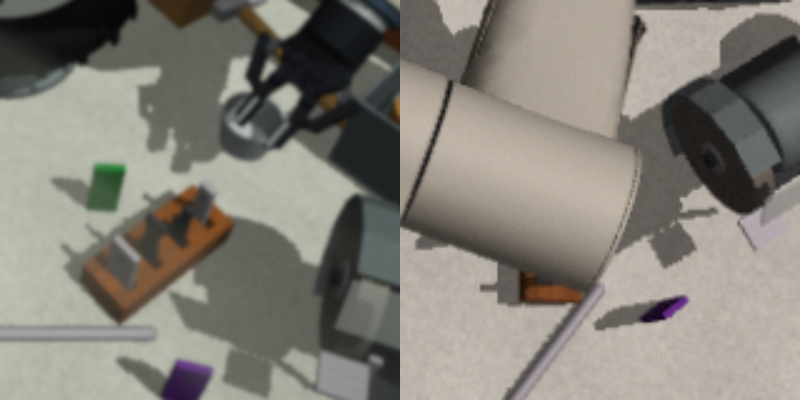

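```bash
python3 - <<'E'
from h import *
f=optics.grab_frame("side"); W=cloud(f).reshape(-1,3); W=W[~np.isnan(W[:,0])]
s=sense();p=np.array(s['eef_pos']);R=Ro.from_euler('xyz',s['tcp_rot']).as_matrix()
L=(W-p)@R
for sg in(1,-1):
  for lo in range(-60,40,5):
    q=L[(abs(L[:,0])<22)&(L[:,1]*sg>0)&(abs(L[:,1])<60)&(L[:,2]>=lo)&(L[:,2]<lo+5)]
    if len(q): print(sg,lo,len(q),np.round(np.r_[q[:,0].min(),q[:,0].max(),q[:,1].min(),q[:,1].max()],1))
E
```

```text
1 -60 50 [-20.2  15.5   0.1  60. ]
1 -55 53 [-18.2  14.3   0.5  60. ]
1 -50 46 [-20.4  16.3   9.3  58.4]
1 -45 43 [-18.1  18.4  16.7  55.4]
1 -40 41 [-14.9  12.5  15.8  53.4]
1 -35 43 [-14.6  10.4  16.6  51.9]
1 -30 42 [-16.2   9.1  17.4  50.4]
1 -25 28 [-15.5   2.3  20.4  46. ]
1 -20 19 [-13.7   3.   18.2  35. ]
1 -15 19 [-11.7   1.8  17.7  31.5]
1 -10 20 [-14.1   3.7  18.2  31.5]
1 -5 21 [-14.1   8.   17.5  31.5]
1 0 19 [-10.8   3.1  17.8  31.5]
1 5 19 [-14.7   3.6  18.3  31.8]
1 10 17 [-14.4   3.4  18.9  30.7]
1 15 11 [-11.3   4.3  18.9  24.1]
1 20 1 [-1.6 -1.6 23.6 23.6]
-1 -60 43 [-18.5  11.6 -57.   -1.4]
-1 -55 48 [-18.6  12.1 -56.9  -0.6]
-1 -50 45 [-17.1  17.4 -55.8  -5.1]
-1 -45 41 [-15.4  16.5 -53.5 -12.1]
-1 -40 38 [-12.8  12.4 -50.  -12.3]
-1 -35 42 [-13.6  10.9 -47.1 -13.2]
-1 -30 38 [-13.2  13.6 -46.1 -15. ]
-1 -25 27 [-12.9  15.  -43.4 -16.2]
-1 -20 20 [-11.   10.  -30.7 -14.5]
-1 -15 18 [-11.4  10.2 -27.8 -14.1]
-1 -10 20 [-10.3   8.3 -27.5 -14. ]
-1 -5 19 [-10.1  11.1 -28.3 -13.7]
-1 0 20 [-13.3   9.1 -28.4 -14.2]
-1 5 18 [-12.8   9.1 -27.3 -14. ]
-1 10 17 [-13.4   5.1 -28.3 -14.4]
-1 15 12 [-12.4   9.6 -25.5 -14.7]
-1 20 3 [ -7.6  -2.6 -19.8 -14.9]
```

Emit:
carry_out([
  [[0.007,0.005,0.06,0,0,0],[0.007,0.005,0.13,0,0,0],[0.007,0.005,0.18,0,0,0],[0.007,0.005,0.229,0,0,0],[0.007,0.005,0.229,0,0,0]],
])

```text
clock: 4.7
eef_pos: [566.4, -335.3, 92.4]
tcp_rot: [-3.14, 0.868, -0.051]
contact_force: [0.5, -0.1, 0.7]
opening: 0.402
```

```bash
python3 - <<'E'
from h import *
st()
f=optics.grab_frame("side"); save(f,"s2.png")
a=cv2.imread('pics/s2.png')[230:370,330:480]
cv2.imwrite('pics/z2.png',cv2.resize(a,None,fx=4,fy=4))
R=pose(-93.4,50); G=np.array([554.5,-335.,80]); P=G-R[:,2]*15
inc(P,R)
E
```

```text
t4.70 p [ 566.4 -335.3   92.4] z [-0.762  0.04  -0.646] y [-0.052 -0.999 -0.001] q [-0.41  1.01  1.08 -0.28  1.88  1.25] F [ 0.5 -0.1  0.7] op 0.402
[0.0041, 0.0005, 0.01, 0.0052, -0.0056, 0.0047] rows 0.1
```

View pics/z2.png

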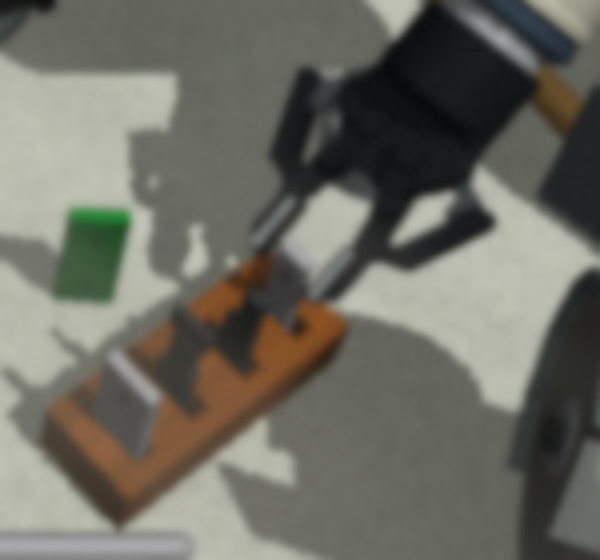

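Emit:
carry_out([
  [[0.004,0,0.01,0,0,0],[0.004,0,0.01,0,0,0]],
])

```text
clock: 4.92
eef_pos: [567.2, -335.9, 89.0]
tcp_rot: [3.141, 0.865, -0.052]
contact_force: [-0.5, 0.1, -0.7]
opening: 0.398
```

Emit:
carry_out([
  [[0,0,0,0,0,0],[0,0,0,0,0,0],[0,0,0,0,0,0],[0,0,0,0,0,0],[0,0,0,0,0,0]],
], hand=1, squeeze=60)

```text
clock: 5.33
eef_pos: [566.5, -336.0, 88.5]
tcp_rot: [-3.141, 0.867, -0.052]
contact_force: [1.9, 1.2, 5.8]
opening: 0.213
```

```bash
python3 - <<'E'
from h import *
st()
f=optics.grab_frame("side"); save(f,"s3.png")
a=cv2.imread('pics/s3.png')[230:370,330:480]
cv2.imwrite('pics/z3.png',cv2.resize(a,None,fx=4,fy=4))
p=np.array(sense()['eef_pos'])
R=Ro.from_euler('xyz',sense()['tcp_rot']).as_matrix(); print(r.tip_reach)
inc(p+[0.5,0,70],R)
E
```

```text
t5.33 p [ 566.5 -336.    88.5] z [-0.761  0.04  -0.647] y [-0.052 -0.999 -0.   ] q [-0.41  1.02  1.08 -0.28  1.87  1.25] F [1.9 1.2 5.8] op 0.213
22.0
[-0.1326, -0.0001, -0.1142, 0.0, 0.0, 0.0] rows 1.7
```

View pics/z3.png

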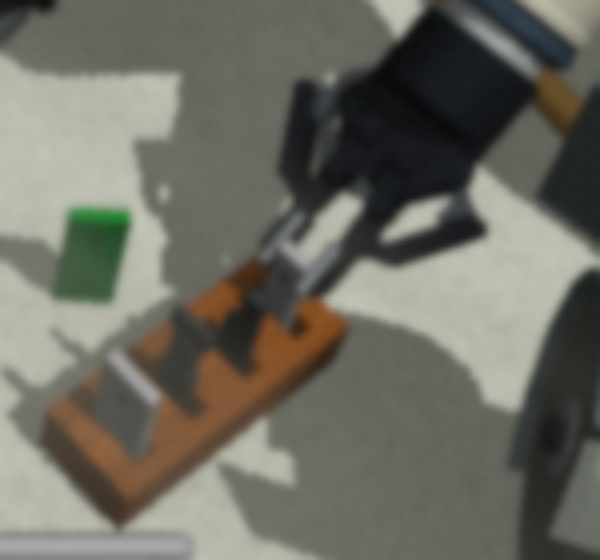

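Emit:
carry_out([
  [[-0.03,0,-0.026,0,0,0],[-0.066,0,-0.057,0,0,0],[-0.1,0,-0.086,0,0,0],[-0.133,0,-0.114,0,0,0],[-0.133,0,-0.114,0,0,0]],
])

```text
clock: 5.8
eef_pos: [567.6, -336.7, 162.8]
tcp_rot: [3.139, 0.863, -0.055]
contact_force: [0.6, -0.3, -0.4]
opening: 0.218
```

```bash
python3 - <<'E'
from h import *
st()
f=optics.grab_frame("side"); save(f,"s4.png")
a=cv2.imread('pics/s4.png')[200:340,330:480]
cv2.imwrite('pics/z4.png',cv2.resize(a,None,fx=4,fy=4))
p=np.array(sense()['eef_pos'])
R=Ro.from_euler('xyz',sense()['tcp_rot']).as_matrix()
W=cloud(f).reshape(-1,3); W=W[~np.isnan(W[:,0])]
L=W[(np.abs(W[:,0]-554)<25)&(abs(W[:,1]+337)<18)&(W[:,2]>60)&(W[:,2]<170)]
for lo in range(60,170,8):
    q=L[(L[:,2]>=lo)&(L[:,2]<lo+8)]
    if len(q): print(lo,len(q),np.round(q.mean(0),1),np.round(q.min(0),1),np.round(q.max(0),1))
inc(p+[0,0,180],pose(-93.4,35))
E
```

```text
t5.80 p [ 567.6 -336.7  162.8] z [-0.759  0.039 -0.65 ] y [-0.052 -0.999  0.002] q [-0.41  0.94  1.06 -0.29  1.96  1.22] F [ 0.6 -0.3 -0.4] op 0.218
76 4 [ 555.1 -337.    83. ] [ 554.  -347.3   82.5] [ 558.3 -330.5   83.7]
84 18 [ 554.  -339.3   88.5] [ 551.6 -347.7   84.6] [ 560.8 -328.6   91.9]
92 20 [ 554.5 -340.6   95.7] [ 552.2 -348.    92. ] [ 559.7 -328.5   99.7]
100 21 [ 553.9 -337.1  104.1] [ 551.1 -347.9  100.1] [ 557.4 -328.1  108. ]
108 20 [ 554.1 -339.8  112.2] [ 551.8 -347.3  108.1] [ 560.7 -327.4  115.8]
116 19 [ 553.3 -338.5  119.9] [ 550.6 -347.3  116. ] [ 556.  -329.6  123.8]
124 23 [ 553.7 -339.2  128.3] [ 551.8 -348.2  124.3] [ 557.6 -328.3  131.9]
132 23 [ 553.4 -338.9  136.4] [ 550.9 -348.3  132.5] [ 559.2 -327.1  139.9]
140 19 [ 553.4 -338.2  144.1] [ 551.3 -352.5  141.1] [ 558.8 -329.4  147.5]
148 25 [ 553.3 -337.6  152.4] [ 547.3 -353.1  149.1] [ 576.7 -323.1  155.7]
156 66 [ 553.5 -337.4  160.7] [ 546.4 -354.9  156.2] [ 577.4 -319.   163.9]
164 49 [ 559.2 -336.6  167.3] [ 551.3 -354.4  164.2] [ 577.9 -319.   169.9]
[-0.3421, 0.0005, -0.2924, 0.0053, 0.2414, 0.0043] rows 4.3
```

View pics/z4.png

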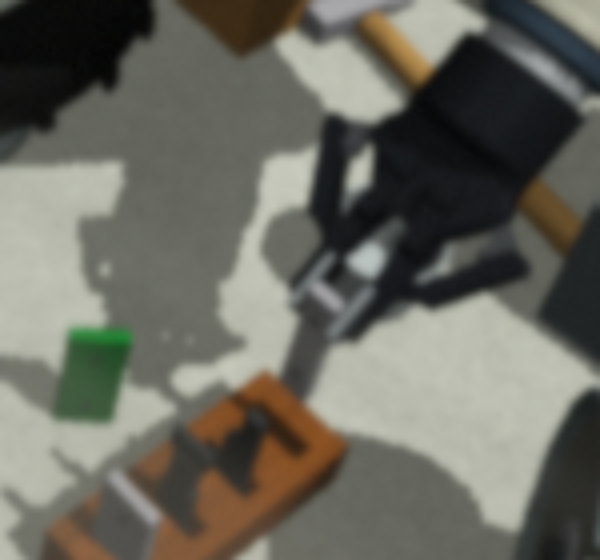

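Emit:
carry_out([
  [[-0.342,0,-0.292,0,0.24,0],[-0.342,0,-0.292,0,0.24,0],[-0.342,0,-0.292,0,0.24,0],[-0.342,0,-0.292,0,0.24,0],[-0.342,0,-0.292,0,0.24,0]],
])

```text
clock: 6.27
eef_pos: [567.3, -336.8, 344.2]
tcp_rot: [3.139, 0.61, -0.055]
contact_force: [0.6, -0.1, 0.1]
opening: 0.218
```

```bash
python3 - <<'E'
from h import *
st()
inc([580,-130,390],pose(-75,15))
E
```

```text
t6.27 p [ 567.3 -336.8  344.2] z [-0.572  0.028 -0.82 ] y [-0.053 -0.999  0.002] q [-0.43  0.66  1.07 -0.24  1.98  1.16] F [ 0.6 -0.1  0.1] op 0.218
[-0.0628, -0.5176, -0.0975, -0.1255, 0.3302, -0.2748] rows 5.1
```

Emit:
carry_out([
  [[-0.063,-0.518,-0.098,-0.126,0.33,-0.275],[-0.063,-0.518,-0.098,-0.126,0.33,-0.275],[-0.063,-0.518,-0.098,-0.126,0.33,-0.275],[-0.063,-0.518,-0.098,-0.126,0.33,-0.275],[-0.063,-0.518,-0.098,-0.126,0.33,-0.275]],
])

```text
clock: 6.68
eef_pos: [577.9, -131.3, 384.6]
tcp_rot: [-3.137, 0.262, 0.267]
contact_force: [1.5, -0.9, -0.3]
opening: 0.215
```

```bash
python3 - <<'E'
from h import *
st()
inc([520,70,400],pose(-60,5))
E
```

```text
t6.68 p [ 577.9 -131.3  384.6] z [-0.251 -0.064 -0.966] y [ 0.263 -0.965 -0.004] q [-0.17  0.34  1.39 -0.11  1.65  1.14] F [ 1.5 -0.9 -0.3] op 0.215
[-0.0165, -0.5239, -0.0332, -0.0467, 0.1656, -0.2417] rows 5.0
```

Emit:
carry_out([
  [[-0.016,-0.524,-0.033,-0.047,0.166,-0.24],[-0.016,-0.524,-0.033,-0.047,0.166,-0.24],[-0.016,-0.524,-0.033,-0.047,0.166,-0.24],[-0.016,-0.524,-0.033,-0.047,0.166,-0.24],[-0.016,-0.524,-0.033,-0.047,0.166,-0.24]],
])

```text
clock: 7.1
eef_pos: [521.1, 68.1, 398.2]
tcp_rot: [-3.14, 0.092, 0.519]
contact_force: [0.5, 0.2, -1.2]
opening: 0.216
```

```bash
python3 - <<'E'
from h import *
st()
inc([450,250,360],pose(-51,-5))
E
```

```text
t7.10 p [521.1  68.1 398.2] z [-0.081 -0.044 -0.996] y [ 0.496 -0.869 -0.002] q [ 0.15  0.13  1.6  -0.03  1.49  1.2 ] F [ 0.5  0.2 -1.2] op 0.216
[0.0796, -0.4829, 0.0894, -0.0019, 0.1709, -0.1551] rows 4.8
```

Emit:
carry_out([
  [[0.08,-0.483,0.09,0,0.17,-0.155],[0.08,-0.483,0.09,0,0.17,-0.155],[0.08,-0.483,0.09,0,0.17,-0.155],[0.08,-0.483,0.09,0,0.17,-0.155],[0.08,-0.483,0.09,0,0.17,-0.155]],
])

```text
clock: 7.52
eef_pos: [449.6, 250.3, 358.8]
tcp_rot: [-3.139, -0.086, 0.681]
contact_force: [0.9, -0.3, -0.7]
opening: 0.212
```

```bash
python3 - <<'E'
from h import *
st()
inc([428,348,190],pose(-51,-15))
E
```

```text
t7.52 p [449.6 250.3 358.8] z [ 0.065  0.056 -0.996] y [ 0.63  -0.777 -0.003] q [0.49 0.04 1.79 0.02 1.23 1.38] F [ 0.9 -0.3 -0.7] op 0.212
[0.0751, -0.2226, 0.4306, -0.0025, 0.1682, -0.0002] rows 4.7
```

Emit:
carry_out([
  [[0.075,-0.223,0.43,0,0.168,0],[0.075,-0.223,0.43,0,0.168,0],[0.075,-0.223,0.43,0,0.168,0],[0.075,-0.223,0.43,0,0.168,0],[0.075,-0.223,0.43,0,0.168,0]],
])

```text
clock: 7.93
eef_pos: [428.4, 346.5, 188.6]
tcp_rot: [-3.139, -0.261, 0.681]
contact_force: [0.9, 0.5, -1.2]
opening: 0.214
```

```bash
python3 - <<'E'
from h import *
st()
f=optics.grab_frame("side"); save(f,"s5.png"); g=optics.grab_frame("top"); save(g,"t5.png")
a=cv2.imread('pics/s5.png')[90:230,140:290]; b=cv2.imread('pics/t5.png')[180:320,120:270]
cv2.imwrite('pics/z5.png',np.hstack([cv2.resize(a,(400,373)),cv2.resize(b,(400,373))]))
inc([428,348,65],pose(-51,-15))
E
```

```text
t7.93 p [428.4 346.5 188.6] z [ 0.199  0.164 -0.966] y [ 0.63  -0.777 -0.002] q [0.68 0.21 2.03 0.01 0.64 1.56] F [ 0.9  0.5 -1.2] op 0.214
[-0.069, -0.0013, 0.2928, -0.0025, 0.0089, 0.0014] rows 2.9
```

View pics/z5.png

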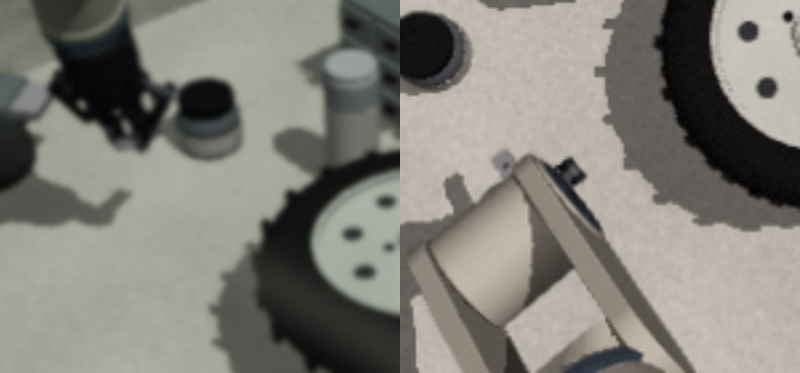

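Emit:
carry_out([
  [[-0.02,0,0.1,0,0,0],[-0.045,0,0.19,0,0,0],[-0.069,0,0.285,0,0,0],[-0.069,0,0.293,0,0,0]],
], squeeze=25)

```text
clock: 8.37
eef_pos: [429.8, 345.8, 65.1]
tcp_rot: [-3.14, -0.252, 0.68]
contact_force: [-1.4, -1.6, -1.7]
opening: 0.213
```

```bash
python3 - <<'E'
from h import *
st()
f=optics.grab_frame("side"); save(f,"s6.png"); g=optics.grab_frame("top"); save(g,"t6.png")
a=cv2.imread('pics/s6.png')[110:230,140:260]; b=cv2.imread('pics/t6.png')[200:320,120:240]
cv2.imwrite('pics/z6.png',np.hstack([cv2.resize(a,(400,400)),cv2.resize(b,(400,400))]))
inc([428,348,45],pose(-51,-15));inc([428,348,25],pose(-51,-15))
E
```

```text
t8.37 p [429.8 345.8  65.1] z [ 0.193  0.158 -0.968] y [ 0.629 -0.777 -0.002] q [0.67 0.42 2.1  0.01 0.37 1.55] F [-1.4 -1.6 -1.7] op 0.213
[-0.0251, -0.0071, 0.0588, -0.0016, 0.0026, -0.0006] rows 0.6
[-0.0379, -0.007, 0.1071, -0.0016, 0.0026, -0.0006] rows 1.1
```

View pics/z6.png

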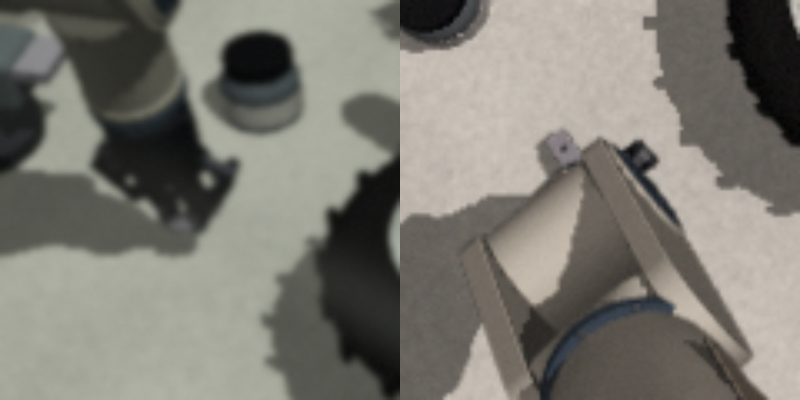

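Emit:
carry_out([
  [[-0.012,0,0.029,0,0,0],[-0.025,0,0.059,0,0,0],[-0.025,0,0.059,0,0,0]],
])

```text
clock: 8.72
eef_pos: [431.9, 347.6, 47.6]
tcp_rot: [-3.14, -0.267, 0.68]
contact_force: [0.6, 0.9, 2.8]
opening: 0.215
```

Emit:
carry_out([
  [[-0.004,0,0.014,0,0,0],[-0.007,0,0.028,0,0,0],[-0.007,0,0.028,0,0,0]],
], squeeze=20)

```text
clock: 8.97
eef_pos: [432.3, 348.1, 36.8]
tcp_rot: [-3.14, -0.267, 0.68]
contact_force: [-0.9, 0.4, 4.7]
opening: 0.216
```

```bash
python3 - <<'E'
from h import *
st()
g=optics.grab_frame("top"); save(g,"t7.png"); W=cloud(g)
m=(W[...,2]>-5)&(W[...,2]<60)&(np.hypot(W[...,0]-475,W[...,1]-385)<45)
for lo in range(6,60,6):
    q=W[m]; q=q[(q[:,2]>=lo)&(q[:,2]<lo+6)]
    if len(q): print(lo,len(q),np.round(q.mean(0),1))
inc([430,347,25],pose(-51,-15))
E
```

```text
t8.97 p [432.3 348.1  36.8] z [ 0.204  0.167 -0.965] y [ 0.629 -0.777 -0.002] q [0.67 0.48 2.11 0.01 0.28 1.55] F [-0.9  0.4  4.7] op 0.216
6 34 [481.1 388.3   8.9]
12 39 [468.7 379.4  15.3]
18 20 [461.  376.1  20.1]
24 4 [455.9 366.   24.8]
[-0.0139, -0.0012, 0.027, -0.0017, -0.0051, -0.0004] rows 0.3
```

Emit:
carry_out([
  [[-0.004,0,0.014,0,0,0],[-0.008,0,0.026,0,0,0],[-0.008,0,0.026,0,0,0]],
])

```text
clock: 9.27
eef_pos: [431.5, 347.6, 25.0]
tcp_rot: [-3.14, -0.266, 0.68]
contact_force: [-1.0, 0.3, 5.9]
opening: 0.215
```

```bash
python3 - <<'E'
from h import *
st()
g=optics.grab_frame("top"); save(g,"t8.png"); W=cloud(g)
m=(W[...,2]>-5)&(W[...,2]<60)&(np.hypot(W[...,0]-475,W[...,1]-385)<45)
for lo in range(4,60,4):
    q=W[m]; q=q[(q[:,2]>=lo)&(q[:,2]<lo+4)]
    if len(q): print(lo,len(q),np.round(q.mean(0),1))
f=optics.grab_frame("side"); save(f,"s8.png")
a=cv2.imread('pics/s8.png')[130:220,140:230]; b=cv2.imread('pics/t8.png')[200:290,120:210]
cv2.imwrite('pics/z8.png',np.hstack([cv2.resize(a,(400,400)),cv2.resize(b,(400,400))]))
E
```

```text
t9.27 p [431.5 347.6  25. ] z [ 0.203  0.167 -0.965] y [ 0.629 -0.777 -0.002] q [0.67 0.5  2.12 0.01 0.26 1.55] F [-1.   0.3  5.9] op 0.215
4 62 [477.1 387.4   5.9]
8 50 [472.3 383.6   9.9]
12 24 [468.  379.9  13.5]
16 6 [465.1 373.5  17.6]
20 2 [453.4 371.3  21.1]
```

View pics/z8.png

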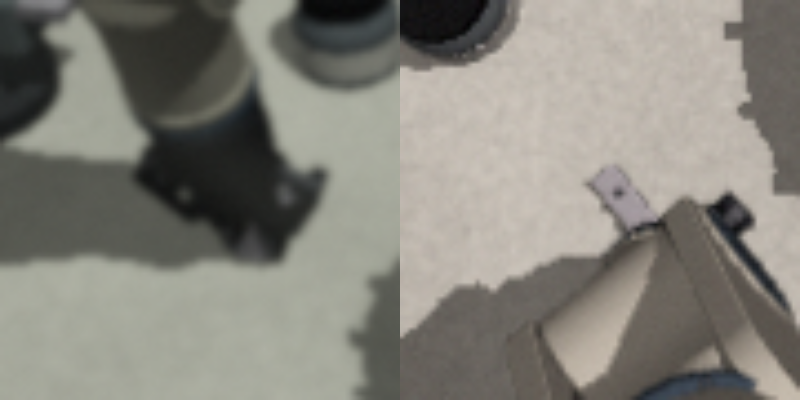

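Emit:
carry_out([
  [[0,0,0.002,0,0,0],[0,0,0.002,0,0,0]],
])

```text
clock: 9.53
eef_pos: [431.5, 347.6, 24.5]
tcp_rot: [-3.14, -0.266, 0.68]
contact_force: [-1.8, -2.8, 5.4]
opening: 0.216
```

Emit:
carry_out([
  [[0,0,0,0,0,0],[0,0,0,0,0,0],[0,0,0,0,0,0],[0,0,0,0,0,0]],
], hand=0.55)

```text
clock: 9.87
eef_pos: [430.6, 346.9, 22.9]
tcp_rot: [-3.14, -0.263, 0.68]
contact_force: [0.6, -0.8, 0.1]
opening: 0.449
```

```bash
python3 - <<'E'
from h import *
st(); inc(np.array(sense()['eef_pos'])+[-30,-25,100],pose(-51,0))
E
```

```text
t9.87 p [430.6 346.9  22.9] z [ 0.201  0.165 -0.966] y [ 0.629 -0.777 -0.002] q [0.67 0.51 2.12 0.01 0.26 1.55] F [ 0.6 -0.8  0.1] op 0.449
[-0.0293, 0.0009, -0.2668, -0.0017, -0.2512, -0.0002] rows 2.6
```

Emit:
carry_out([
  [[0,0,-0.06,0,0,0],[-0.01,0,-0.15,0,-0.1,0],[-0.03,0,-0.27,0,-0.25,0],[-0.03,0,-0.27,0,-0.25,0],[-0.03,0,-0.27,0,-0.25,0]],
])

```text
clock: 10.28
eef_pos: [401.7, 323.3, 128.2]
tcp_rot: [-3.14, -0.002, 0.681]
contact_force: [1.8, 0.3, 0.1]
opening: 0.446
```

```bash
python3 - <<'E'
from h import *
st()
for c in("side","top"):
    g=optics.grab_frame(c); save(g,c+"9.png"); W=cloud(g)
    m=(W[...,2]>4)&(W[...,2]<25)&(np.hypot(W[...,0]-452,W[...,1]-368)<75)
    q=W[m]
    if len(q): print(c,len(q),cv2.minAreaRect(q[:,:2].astype(np.float32)),np.percentile(q[:,2],[5,50,95]))
a=cv2.imread('pics/side9.png')[130:230,140:240]; b=cv2.imread('pics/top9.png')[190:290,120:220]
cv2.imwrite('pics/z9.png',np.hstack([cv2.resize(a,(400,400)),cv2.resize(b,(400,400))]))
E
```

```text
t10.28 p [401.7 323.3 128.2] z [ 0.001  0.003 -1.   ] y [ 0.629 -0.777 -0.002] q [0.67 0.35 1.97 0.   0.82 1.56] F [1.8 0.3 0.1] op 0.446
side 148 ((446.5624084472656, 384.9820556640625), (126.145751953125, 97.82101440429688), 21.32379150390625) [ 4.93995447  8.37891003 11.4891469 ]
top 44 ((480.16949462890625, 326.45947265625), (134.49508666992188, 48.64030456542969), 36.17689895629883) [4.13782948 5.07719259 9.39308157]
```

View pics/z9.png

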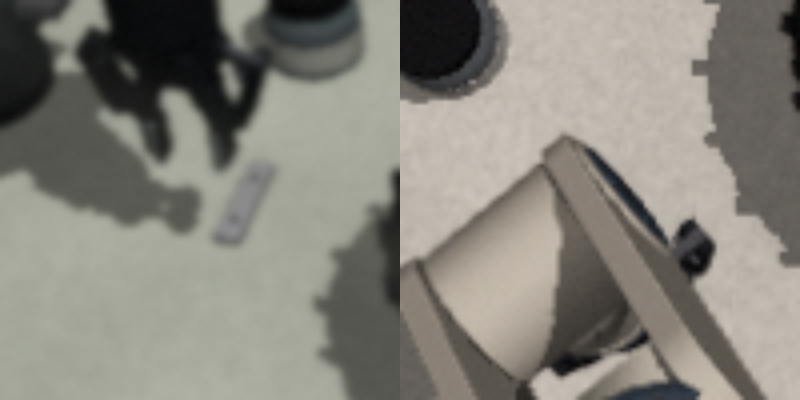

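```bash
python3 - <<'E'
from h import *
inc([330,130,300],pose(-51,0))
E
```

```text
[-0.438, 0.262, -0.4414, -0.0017, -0.0037, 0.0001] rows 6.5
```

Emit:
carry_out([
  [[0.49,0.24,-0.43,0,0,0],[0.49,0.24,-0.43,0,0,0],[0.49,0.24,-0.43,0,0,0],[0.49,0.24,-0.43,0,0,0],[0.49,0.24,-0.43,0,0,0]],
])

```text
clock: 10.8
eef_pos: [560.0, 357.8, 251.8]
tcp_rot: [-3.14, 0.0, 0.681]
contact_force: [0.4, 0.1, -1.0]
opening: 0.45
```

```bash
python3 - <<'E'
from h import *
st()
for c in("side","top"):
    g=optics.grab_frame(c); save(g,c+"10.png"); W=cloud(g)
    for d in nets.trace("narrow_mid",c)[:3]:
        m=d["mask"]&~np.isnan(W[...,0]); q=W[m]; print(c,'trace',round(d["confidence"],2),len(q),q.mean(0).round(1),cv2.minAreaRect(q[:,:2].astype(np.float32)))
    im=g["img"].astype(int); 
    for d in nets.tip_of("narrow_mid",c)[:2]: print(d["confidence"],np.round(d["point"],1))
a=cv2.imread('pics/side10.png')[130:230,140:240]; b=cv2.imread('pics/top10.png')[190:290,120:220]
cv2.imwrite('pics/z10.png',np.hstack([cv2.resize(a,(400,400)),cv2.resize(b,(400,400))]))
E
```

```text
t10.80 p [560.  357.8 251.8] z [-0.002  0.001 -1.   ] y [ 0.629 -0.777 -0.002] q [0.57 0.42 1.54 0.   1.18 1.45] F [ 0.4  0.1 -1. ] op 0.450
side trace 0.48 161 [454.6 363.6   7.5] ((458.82574462890625, 370.64593505859375), (103.46028900146484, 26.054824829101562), 37.80617904663086)
side trace 0.2 604 [599.4 476.2  52. ] ((606.81640625, 486.1119079589844), (78.56134796142578, 74.10601043701172), 15.798164367675781)
0.66 [453.5 364.3  -0.6]
0.58 [ 485.6 -329.8    3.1]
```

View pics/z10.png

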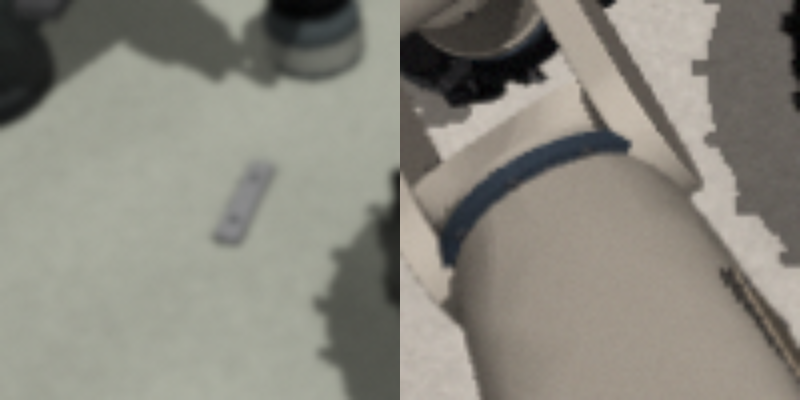

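```bash
python3 - <<'E'
from h import *
inc([430,190,330],pose(-51,0))
E
```

```text
[-0.5114, 0.1237, -0.199, -0.0023, 0.0029, 0.0001] rows 5.4
```

Emit:
carry_out([
  [[-0.51,0.12,-0.2,0,0,0],[-0.51,0.12,-0.2,0,0,0],[-0.51,0.12,-0.2,0,0,0],[-0.51,0.12,-0.2,0,0,0],[-0.51,0.12,-0.2,0,0,0]],
])

```text
clock: 11.52
eef_pos: [437.0, 202.4, 325.0]
tcp_rot: [-3.139, 0.002, 0.682]
contact_force: [0.7, -0.3, 0.3]
opening: 0.45
```

```bash
python3 - <<'E'
from h import *
st()
for c in("side","top"):
    g=optics.grab_frame(c); save(g,c+"11.png"); W=cloud(g)
    im=g["img"].astype(int); w=np.hypot(W[...,0]-454,W[...,1]-366)<70
    # bar colour: bluish/purplish grey: blue>=green
    m=(w&((im[...,2]-im[...,1])>=4)).astype(np.uint8)
    n,L,S,_=cv2.connectedComponentsWithStats(m)
    for i in range(1,n):
        if S[i,4]>20:
            q=W[L==i]; print(c,S[i],q.mean(0).round(1),cv2.minAreaRect(q[:,:2].astype(np.float32)))
    for d in nets.tip_of("narrow_mid",c)[:2]: print(d["confidence"],np.round(d["point"],1))
a=cv2.imread('pics/side11.png')[130:230,140:240]; b=cv2.imread('pics/top11.png')[190:290,120:220]
cv2.imwrite('pics/z11.png',np.hstack([cv2.resize(a,(400,400)),cv2.resize(b,(400,400))]))
E
```

```text
t11.52 p [437.  202.4 325. ] z [-0.003  0.001 -1.   ] y [ 0.63  -0.776 -0.003] q [0.43 0.06 1.84 0.   1.24 1.32] F [ 0.7 -0.3  0.3] op 0.450
0.73 [455.5 361.6  -0.6]
```

View pics/z11.png

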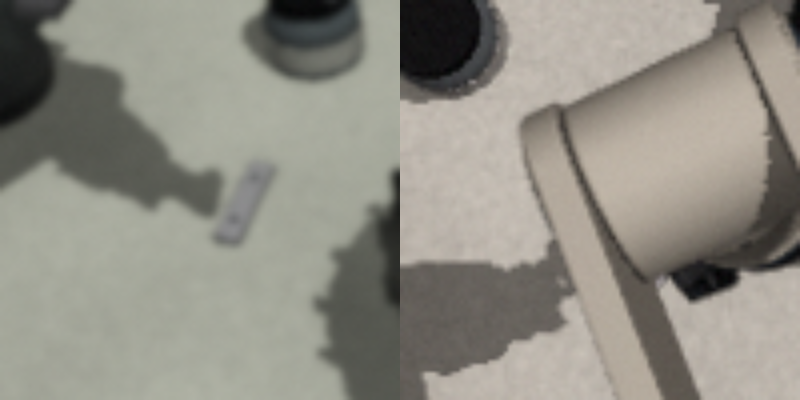

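Emit:
carry_out([
  [[-0.23,0.26,0,0,0,0],[-0.23,0.26,0,0,0,0],[-0.23,0.26,0,0,0,0],[-0.23,0.26,0,0,0,0]],
])

```text
clock: 12.05
eef_pos: [433.3, 62.4, 324.6]
tcp_rot: [-3.14, 0.002, 0.681]
contact_force: [-0.9, 1.0, -0.1]
opening: 0.451
```

```bash
cat >> h.py <<'E'
def onplane(f,uv,z0):
    uv=np.asarray(uv,float).reshape(-1,2); fl=K(f)
    xd=(uv-[f["cx"],f["cy"]])/fl; x=xd.copy()
    for _ in range(20): x=xd/(1+f["k1"]*(x**2).sum(1,keepdims=True))
    R=np.array(f["R"]);t=np.array(f["t"]); C=-R.T@t; D=np.c_[x,np.ones(len(x))]@R
    return C+D*((z0-C[2])/D[:,2])[:,None]
E
python3 - <<'E'
from h import *
st()
for c in("side","top"):
    g=optics.grab_frame(c); save(g,c+"12.png"); W=cloud(g)
    im=g["img"].astype(int); w=np.hypot(W[...,0]-454,W[...,1]-366)<75
    d=im[...,2]-im[...,1]; med=np.median(d[w]); 
    for T in (5,8,12):
      m=(w&(d-med>=T)).astype(np.uint8)
      n,L,S,_=cv2.connectedComponentsWithStats(m)
      for i in range(1,n):
        if S[i,4]>20:
            ys,xs=np.nonzero(L==i); P=onplane(g,np.c_[xs,ys],9.0); print(c,T,med,S[i],P.mean(0).round(1),cv2.minAreaRect(P[:,:2].astype(np.float32)),W[L==i][:,2].mean().round(1))
    for d in nets.trace("narrow_mid",c)[:3]:
        ys,xs=np.nonzero(d["mask"]); P=onplane(g,np.c_[xs,ys],9.0); print(c,'trace',round(d["confidence"],2),P.mean(0).round(1),cv2.minAreaRect(P[:,:2].astype(np.float32)))
    for d in nets.tip_of("narrow_mid",c)[:2]: print(d["confidence"],np.round(d["point"],1))
a=cv2.imread('pics/side12.png')[130:230,140:240]; b=cv2.imread('pics/top12.png')[190:290,120:220]
cv2.imwrite('pics/z12.png',np.hstack([cv2.resize(a,(400,400)),cv2.resize(b,(400,400))]))
E
```

```text
t12.05 p [433.3  62.4 324.6] z [-0.003  0.    -1.   ] y [ 0.629 -0.777 -0.002] q [ 0.14 -0.02  1.92  0.    1.24  1.03] F [-0.9  1.  -0.1] op 0.451
side 5 -9.0 [194 171  14  21 135] [452.9 361.    9. ] ((452.56219482421875, 362.48712158203125), (93.6716079711914, 23.8609619140625), 39.449851989746094) 7.9
side 8 -9.0 [195 171  12  20  98] [452.7 360.6   9. ] ((454.79632568359375, 362.61138916015625), (88.88548278808594, 18.037982940673828), 39.7593879699707) 8.4
side trace 0.52 [453.7 361.6   9. ] ((454.30548095703125, 361.9513244628906), (90.59756469726562, 23.419490814208984), 38.650245666503906)
side trace 0.21 [660.8 114.3   9. ] ((683.8392333984375, 134.2404327392578), (444.6828918457031, 418.9271240234375), 2.9829964637756348)
0.61 [453.5 361.2   2.8]
top 5 -8.0 [163 237  24  27 225] [452.1 367.    9. ] ((452.5956726074219, 367.8575439453125), (92.4966049194336, 22.293672561645508), 39.33732986450195) 7.5
top 8 -8.0 [163 238  24  25 199] [453.  367.7   9. ] ((453.18182373046875, 367.6581726074219), (88.580078125, 20.44944190979004), 39.407291412353516) 8.0
top 12 -8.0 [165 238  19  21  96] [461.4 373.5   9. ] ((458.21868896484375, 371.5277099609375), (75.20344543457031, 17.082353591918945), 39.512454986572266) 7.9
top trace 0.75 [453.1 368.1   9. ] ((452.2008361816406, 367.61895751953125), (90.2039794921875, 20.197052001953125), 38.9169807434082)
0.64 [456.  368.3   4.5]
```

View pics/z12.png

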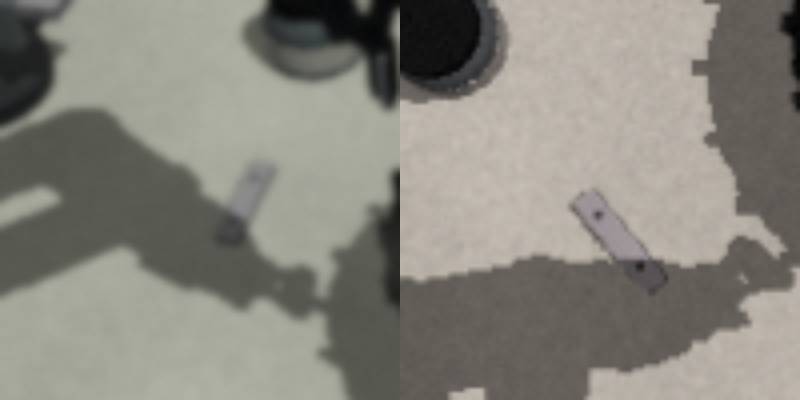

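```bash
python3 - <<'E'
from h import *
inc([453,365,220],pose(-50.7,0))
E
```

```text
[0.5068, -0.5492, 0.2655, -0.0027, -0.0001, -0.0039] rows 7.6
```

Emit:
carry_out([
  [[0.507,-0.549,0.265,0,0,-0.004],[0.507,-0.549,0.265,0,0,-0.004],[0.507,-0.549,0.265,0,0,-0.004],[0.507,-0.549,0.265,0,0,-0.004],[0.507,-0.549,0.265,0,0,-0.004]],
])

```text
clock: 12.77
eef_pos: [446.1, 264.7, 256.0]
tcp_rot: [-3.14, -0.001, 0.687]
contact_force: [1.1, -0.7, 0.2]
opening: 0.45
```

```bash
python3 - <<'E'
from h import *
st();inc([453,365,100],pose(-50.7,0))
E
```

```text
t12.77 p [446.1 264.7 256. ] z [-0.001  0.002 -1.   ] y [ 0.634 -0.773 -0.002] q [0.53 0.18 1.86 0.   1.1  1.41] F [ 1.1 -0.7  0.2] op 0.450
[0.172, -0.1821, 0.3906, -0.0019, -0.0009, 0.0007] rows 4.5
```

Emit:
carry_out([
  [[0.172,-0.182,0.39,0,0,0],[0.172,-0.182,0.39,0,0,0],[0.172,-0.182,0.39,0,0,0],[0.172,-0.182,0.39,0,0,0],[0.172,-0.182,0.39,0,0,0]],
])

```text
clock: 13.18
eef_pos: [451.4, 364.2, 96.4]
tcp_rot: [-3.139, 0.003, 0.688]
contact_force: [0.2, -0.4, 0.1]
opening: 0.45
```

```bash
python3 - <<'E'
from h import *
st();inc([453,365,23],pose(-50.7,0))
E
```

```text
t13.18 p [451.4 364.2  96.4] z [-0.004 -0.    -1.   ] y [ 0.635 -0.773 -0.002] q [0.68 0.48 1.85 0.   0.82 1.56] F [ 0.2 -0.4  0.1] op 0.450
[0.005, 0.0015, 0.1834, -0.0023, 0.0032, 0.0019] rows 1.8
```

Emit:
carry_out([
  [[0.004,0.001,0.06,0,0,0],[0.004,0.001,0.11,0,0,0],[0.004,0.001,0.15,0,0,0],[0.004,0.001,0.175,0,0,0],[0.004,0.001,0.18,0,0,0]],
])

```text
clock: 13.6
eef_pos: [453.7, 362.7, 26.9]
tcp_rot: [-3.14, 0.003, 0.686]
contact_force: [-0.9, 0.4, -0.0]
opening: 0.449
```

Emit:
carry_out([
  [[0,0,0,0,0,0]],
])

```text
clock: 13.68
eef_pos: [454.7, 362.9, 28.5]
tcp_rot: [-3.14, 0.001, 0.686]
contact_force: [-0.4, 0.4, -0.1]
opening: 0.448
```

```bash
python3 - <<'E'
from h import *
st();inc([453,365,23],pose(-50.7,0))
f=optics.grab_frame("side"); save(f,"s13.png")
a=cv2.imread('pics/s13.png')[130:230,140:240]
cv2.imwrite('pics/z13.png',cv2.resize(a,(500,500)))
E
```

```text
t13.68 p [454.7 362.9  28.5] z [-0.002  0.001 -1.   ] y [ 0.633 -0.774 -0.002] q [0.67 0.58 1.87 0.   0.69 1.55] F [-0.4  0.4 -0.1] op 0.448
[0.0001, -0.0068, 0.0138, -0.0018, 0.0005, 0.0] rows 0.1
```

View pics/z13.png

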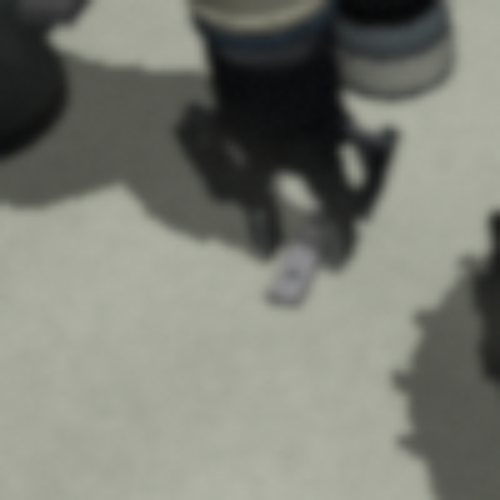

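Emit:
carry_out([
  [[0,-0.005,0.009,0,0,0],[0,-0.005,0.012,0,0,0],[0,-0.005,0.012,0,0,0]],
])

```text
clock: 13.98
eef_pos: [454.2, 364.2, 24.9]
tcp_rot: [-3.14, -0.002, 0.685]
contact_force: [-0.6, -0.5, 0.1]
opening: 0.453
```

Emit:
carry_out([
  [[0,0,0,0,0,0]],
])

```text
clock: 14.07
eef_pos: [454.3, 364.1, 24.9]
tcp_rot: [-3.14, -0.002, 0.685]
contact_force: [-0.4, 0.2, -0.4]
opening: 0.445
```

Emit:
carry_out([
  [[0,0,0.004,0,0,0],[0,0,0.004,0,0,0]],
])

```text
clock: 14.23
eef_pos: [454.2, 363.9, 22.9]
tcp_rot: [-3.14, -0.001, 0.685]
contact_force: [0.2, -0.7, -0.3]
opening: 0.455
```

Emit:
carry_out([
  [[0,0,0,0,0,0],[0,0,0,0,0,0],[0,0,0,0,0,0],[0,0,0,0,0,0],[0,0,0,0,0,0]],
], hand=1, squeeze=60)

```text
clock: 14.65
eef_pos: [454.2, 363.9, 23.1]
tcp_rot: [-3.14, -0.001, 0.685]
contact_force: [-1.4, -0.8, 5.6]
opening: 0.208
```

```bash
python3 - <<'E'
from h import *
st();p=np.array(sense()['eef_pos']);inc(p+[0,0,110],pose(-50.7,0))
E
```

```text
t14.65 p [454.2 363.9  23.1] z [-0.     0.002 -1.   ] y [ 0.633 -0.774 -0.002] q [0.67 0.59 1.87 0.   0.68 1.56] F [-1.4 -0.8  5.6] op 0.208
[0.0002, -0.0005, -0.275, -0.0017, -0.0009, -0.001] rows 2.6
```

Emit:
carry_out([
  [[0,0,-0.03,0,0,0],[0,0,-0.1,0,0,0],[0,0,-0.2,0,0,0],[0,0,-0.275,0,0,0],[0,0,-0.275,0,0,0]],
])

```text
clock: 15.07
eef_pos: [457.0, 366.0, 139.4]
tcp_rot: [-3.14, -0.01, 0.685]
contact_force: [1.0, 0.8, -1.1]
opening: 0.21
```

```bash
python3 - <<'E'
from h import *
st()
f=optics.grab_frame("side"); save(f,"s14.png"); g=optics.grab_frame("top"); W=cloud(f)
s=sense();p=np.array(s['eef_pos']);R=Ro.from_euler('xyz',s['tcp_rot']).as_matrix()
L=(W-p)@R
m=(L[...,2]>4)&(L[...,2]<40)&(abs(L[...,0])<60)&(abs(L[...,1])<13)
q=L[m]; print(len(q),q[:,0].min(),q[:,0].max())
for lo in range(-60,60,10):
    k=q[(q[:,0]>=lo)&(q[:,0]<lo+10)]
    if len(k): print(lo,len(k),k.mean(0).round(1))
a=cv2.imread('pics/s14.png')[90:230,140:280]
cv2.imwrite('pics/z14.png',cv2.resize(a,(560,560)))
# wheel tilt now
for c,ff in(("side",f),("top",g)):
    V=cloud(ff);C=np.array([592,50]);rr=np.hypot(V[...,0]-C[0],V[...,1]-C[1]);P=V[(rr>42)&(rr<100)&(abs(V[...,2]-149)<20)]
    if len(P)<300: continue
    for _ in range(5):
        A=np.c_[P[:,:2]-C,np.ones(len(P))]; co=np.linalg.lstsq(A,P[:,2],rcond=None)[0]; e=P[:,2]-A@co; P=P[abs(e)<max(2,2*e.std())]
    print(c,len(P),co.round(4),'tilt',np.hypot(*co[:2]).round(4),np.degrees(np.arctan2(co[1],co[0])))
E
```

```text
t15.07 p [457.  366.  139.4] z [ 0.007  0.008 -1.   ] y [ 0.633 -0.774 -0.002] q [0.67 0.42 1.82 0.   0.89 1.56] F [ 1.   0.8 -1.1] op 0.210
92 -39.38694284328787 40.113610899521476
-40 25 [-35.5   2.7  12.6]
-30 18 [-24.6   3.7   9.7]
-20 12 [-14.7   5.5  11.2]
-10 23 [-6.2 -0.4  9.3]
0 7 [ 4.6 -2.9  8.2]
10 5 [12.7 -4.1  9.9]
20 1 [28.  -6.3 10.8]
40 1 [40.1 11.2 13.9]
side 2005 [-1.780000e-02 -9.520000e-02  1.481094e+02] tilt 0.0969 -100.59497707543848
top 2960 [-1.800000e-02 -9.340000e-02  1.481984e+02] tilt 0.0952 -100.90936407936948
```

View pics/z14.png

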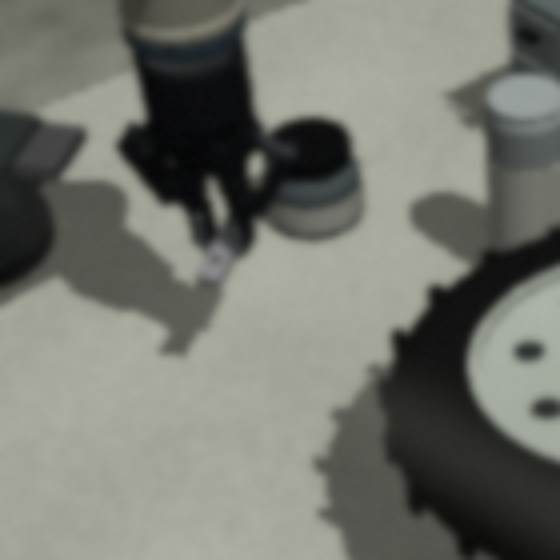

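```bash
python3 - <<'E'
from h import *
inc([490,230,310],pose(-68,0))
E
```

```text
[-0.1423, 0.3148, -0.4399, -0.0023, -0.0034, 0.2874] rows 5.4
```

Emit:
carry_out([
  [[0,0,-0.2,0,0,0.05],[-0.1,0.2,-0.42,0,0,0.2],[-0.142,0.315,-0.44,0,0,0.287],[-0.142,0.315,-0.44,0,0,0.287],[-0.142,0.315,-0.44,0,0,0.287]],
])

```text
clock: 15.58
eef_pos: [483.7, 247.9, 290.3]
tcp_rot: [-3.14, 0.003, 0.384]
contact_force: [1.2, 0.8, -1.8]
opening: 0.214
```

```bash
python3 - <<'E'
from h import *
st();inc([560,60,310],pose(-90,0))
E
```

```text
t15.58 p [483.7 247.9 290.3] z [-0.003  0.    -1.   ] y [ 0.375 -0.927 -0.002] q [0.47 0.19 1.77 0.   1.19 1.66] F [ 1.2  0.8 -1.8] op 0.214
[0.0005, 0.507, -0.05, -0.001, 0.0029, 0.3672] rows 4.9
```

Emit:
carry_out([
  [[0,0.507,-0.05,0,0,0.367],[0,0.507,-0.05,0,0,0.367],[0,0.507,-0.05,0,0,0.367],[0,0.507,-0.05,0,0,0.367],[0,0.507,-0.05,0,0,0.367]],
])

```text
clock: 16.0
eef_pos: [560.4, 58.9, 308.9]
tcp_rot: [-3.14, 0.003, -0.002]
contact_force: [0.8, 0.8, -0.7]
opening: 0.211
```

```bash
python3 - <<'E'
from h import *
st();inc([577.2,-32.3,225],pose(-100.7,0))
E
```

```text
t16.00 p [560.4  58.9 308.9] z [-0.003  0.001 -1.   ] y [-0.002 -1.    -0.001] q [0.1  0.21 1.7  0.   1.23 1.67] F [ 0.8  0.8 -0.7] op 0.211
[0.0431, 0.2283, 0.2093, -0.001, 0.0032, 0.1768] rows 3.0
```

Emit:
carry_out([
  [[0.043,0.228,0.209,0,0,0.177],[0.043,0.228,0.209,0,0,0.177],[0.043,0.228,0.209,0,0,0.177],[0.043,0.228,0.209,0,0,0.177],[0.043,0.228,0.209,0,0,0.177]],
])

```text
clock: 16.42
eef_pos: [575.8, -31.0, 223.1]
tcp_rot: [-3.141, 0.007, -0.188]
contact_force: [0.2, 0.0, -1.2]
opening: 0.209
```

```bash
python3 - <<'E'
from h import *
st();inc([577.2,-32.3,192],pose(-100.7,0))
f=optics.grab_frame("side"); save(f,"s15.png")
a=cv2.imread('pics/s15.png')[120:270,210:400]
cv2.imwrite('pics/z15.png',cv2.resize(a,(760,600)))
E
```

```text
t16.42 p [575.8 -31.  223.1] z [-0.007  0.002 -1.   ] y [-0.187 -0.982 -0.001] q [-0.06  0.31  1.76  0.    1.07  1.7 ] F [ 0.2  0.  -1.2] op 0.209
[0.0045, 0.0027, 0.0777, -0.0009, 0.0071, -0.0012] rows 0.7
```

View pics/z15.png

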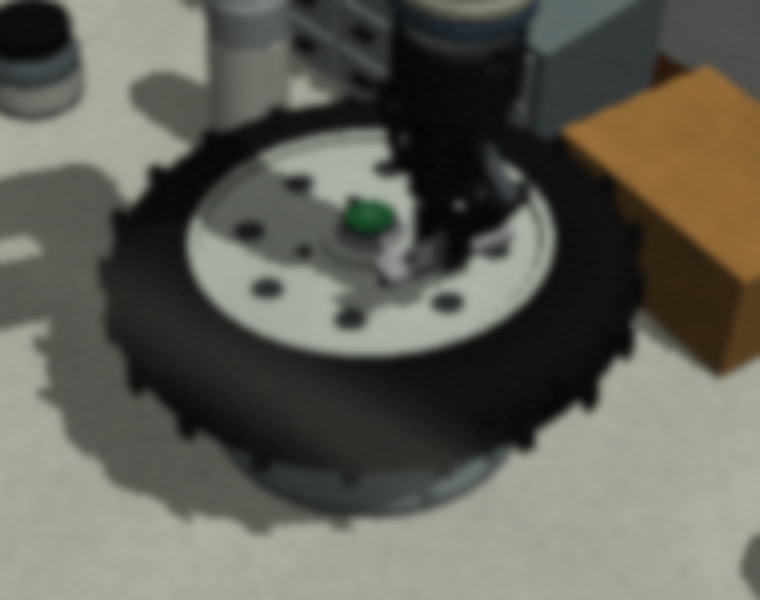

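Emit:
carry_out([
  [[0.004,0.003,0.03,0,0,0],[0.004,0.003,0.06,0,0,0],[0.004,0.003,0.078,0,0.004,0],[0.004,0.003,0.078,0,0.004,0]],
])

```text
clock: 16.8
eef_pos: [577.8, -30.1, 193.3]
tcp_rot: [-3.14, -0.001, -0.184]
contact_force: [-0.7, 0.6, -0.8]
opening: 0.208
```

Emit:
carry_out([
  [[0,0,0.005,0,0,0],[0,0,0.01,0,0,0],[0,0,0.015,0,0,0],[0,0,0.02,0,0,0]],
])

```text
clock: 17.13
eef_pos: [579.4, -30.9, 187.6]
tcp_rot: [-3.14, -0.004, -0.185]
contact_force: [-0.2, 0.1, -0.9]
opening: 0.208
```

```bash
cat >> h.py <<'E'
def tilt(c):
    f=optics.grab_frame(c); V=cloud(f);C=np.array([592,50]);rr=np.hypot(V[...,0]-C[0],V[...,1]-C[1])
    ok=(rr>42)&(rr<105)&(abs(V[...,2]-149)<20)&(f["img"].min(2)>70); P=V[ok]
    for _ in range(6):
        A=np.c_[P[:,:2]-C,np.ones(len(P))]; co=np.linalg.lstsq(A,P[:,2],rcond=None)[0]; e=P[:,2]-A@co; P=P[abs(e)<max(2,2*e.std())]
    print(c,len(P),co.round(4),'tilt',np.hypot(*co[:2]).round(4),'dir',np.degrees(np.arctan2(co[1],co[0])).round(1)); return f
E
python3 - <<'E'
from h import *
st(); tilt("side"); tilt("top")
E
```

```text
t17.13 p [579.4 -30.9 187.6] z [ 0.004  0.001 -1.   ] y [-0.184 -0.983 -0.002] q [-0.06  0.35  1.79  0.    0.99  1.7 ] F [-0.2  0.1 -0.9] op 0.208
side 1272 [-1.790000e-02 -9.450000e-02  1.480819e+02] tilt 0.0962 dir -100.7
top 1762 [-1.790000e-02 -9.280000e-02  1.481969e+02] tilt 0.0945 dir -100.9
```

Emit:
carry_out([
  [[-0.003,0.003,0.006,0,0,0],[-0.005,0.004,0.012,0,0,0],[-0.005,0.004,0.018,0,0,0],[-0.005,0.004,0.024,0,0,0],[-0.005,0.004,0.03,0,0,0]],
])

```text
clock: 17.65
eef_pos: [577.0, -32.4, 175.2]
tcp_rot: [-3.14, -0.003, -0.185]
contact_force: [-0.4, 0.4, 0.5]
opening: 0.21
```

Emit:
carry_out([
  [[0,0,0,0,0,0],[0,0,0,0,0,0],[0,0,0,0,0,0]],
])

```text
clock: 17.9
eef_pos: [576.9, -32.2, 175.3]
tcp_rot: [-3.14, -0.003, -0.185]
contact_force: [0.0, -0.7, 0.2]
opening: 0.207
```

```bash
python3 - <<'E'
from h import *
st(); tilt("side"); tilt("top")
inc([577.2,-32.3,172],pose(-100.7,0))
E
```

```text
t17.90 p [576.9 -32.2 175.3] z [ 0.003  0.001 -1.   ] y [-0.184 -0.983 -0.002] q [-0.06  0.37  1.81  0.    0.96  1.7 ] F [ 0.  -0.7  0.2] op 0.207
side 1355 [-7.600000e-03 -3.980000e-02  1.482136e+02] tilt 0.0405 dir -100.8
top 1833 [-7.400000e-03 -4.160000e-02  1.483027e+02] tilt 0.0422 dir -100.1
[0.0006, 0.0002, 0.0087, -0.0018, -0.0032, 0.0014] rows 0.1
```

Emit:
carry_out([
  [[0,0,0.003,0,0,0],[0,0,0.006,0,0,0],[0,0,0.009,0,0,0],[0,0,0.009,0,0,0],[0,0,0.009,0,0,0]],
])

```text
clock: 18.42
eef_pos: [576.9, -32.2, 171.7]
tcp_rot: [-3.14, -0.003, -0.185]
contact_force: [-0.1, -0.5, 0.4]
opening: 0.213
```

```bash
python3 - <<'E'
from h import *
st(); tilt("side"); tilt("top")
E
```

```text
t18.42 p [576.9 -32.2 171.7] z [ 0.004  0.001 -1.   ] y [-0.184 -0.983 -0.002] q [-0.06  0.37  1.81  0.    0.96  1.7 ] F [-0.1 -0.5  0.4] op 0.213
side 1380 [2.000000e-03 1.700000e-03 1.484926e+02] tilt 0.0026 dir 39.4
top 1786 [ 2.900000e-03 -2.200000e-03  1.482174e+02] tilt 0.0036 dir -36.8
```

Emit:
carry_out([
  [[0,0,0,0,0,0],[0,0,0,0,0,0],[0,0,0,0,0,0],[0,0,0,0,0,0],[0,0,0,0,0,0]],
], hand=0.66, squeeze=20)

```text
clock: 18.93
eef_pos: [576.9, -32.2, 171.8]
tcp_rot: [-3.14, -0.003, -0.185]
contact_force: [-0.0, -0.1, 0.3]
opening: 0.339
```

```bash
python3 - <<'E'
from h import *
st(); f=tilt("side"); tilt("top"); save(f,"s16.png")
a=cv2.imread('pics/s16.png')[120:270,210:400]
cv2.imwrite('pics/z16.png',cv2.resize(a,(760,600)))
E
```

```text
t18.93 p [576.9 -32.2 171.8] z [ 0.004  0.001 -1.   ] y [-0.184 -0.983 -0.002] q [-0.06  0.37  1.81  0.    0.96  1.7 ] F [-0.  -0.1  0.3] op 0.339
side 1365 [-9.000000e-04 -5.200000e-03  1.484594e+02] tilt 0.0053 dir -100.1
top 1761 [-3.700000e-03 -6.200000e-03  1.484241e+02] tilt 0.0072 dir -120.6
```

View pics/z16.png

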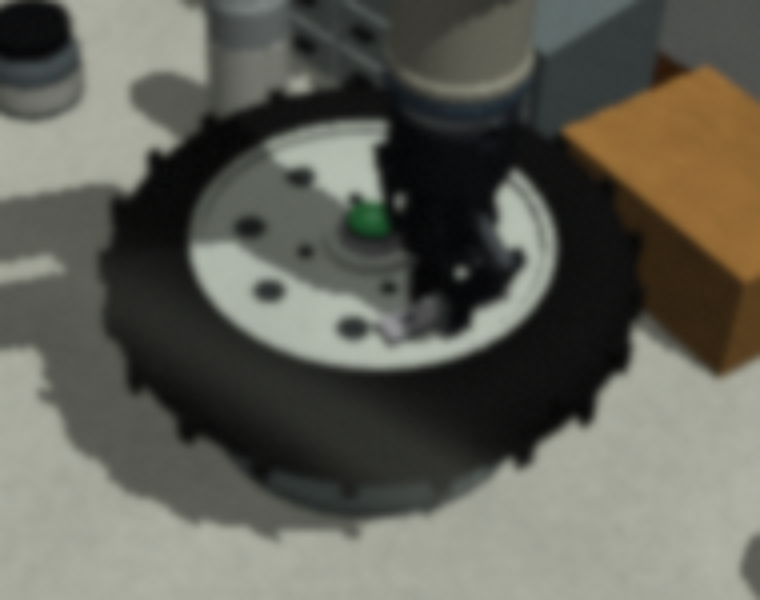

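Emit:
carry_out([
  [[0,0,-0.01,0,0,0],[0,0,-0.03,0,0,0],[0,0,-0.07,0,0,0],[0,0,-0.15,0,0,0],[0,0,-0.25,0,0,0]],
])

```text
clock: 19.45
eef_pos: [575.1, -32.3, 271.4]
tcp_rot: [-3.14, 0.001, -0.185]
contact_force: [0.6, -0.2, -0.2]
opening: 0.341
```

```bash
python3 - <<'E'
from h import *
st(); f=tilt("side"); save(f,"s17.png")
a=cv2.imread('pics/s17.png')[120:270,210:400]
cv2.imwrite('pics/z17.png',cv2.resize(a,(760,600)))
inc([450,80,390],pose(-100.7,0))
E
```

```text
t19.45 p [575.1 -32.3 271.4] z [-0.001  0.001 -1.   ] y [-0.184 -0.983 -0.001] q [-0.06  0.26  1.72  0.    1.16  1.7 ] F [ 0.6 -0.2 -0.2] op 0.341
side 1958 [-3.600000e-03 -1.600000e-03  1.484244e+02] tilt 0.004 dir -155.9
[-0.3664, -0.2177, -0.2757, -0.0027, -0.0114, 0.0014] rows 4.9
```

View pics/z17.png

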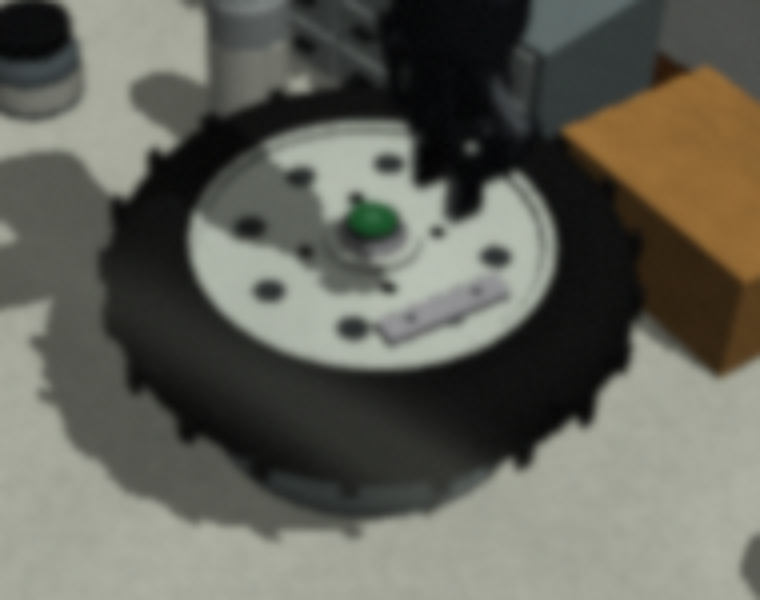

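Bar lies flat on the face, wheel level. I'll back off further, let it settle 2 s and check again.

Emit:
carry_out([
  [[0,0,-0.15,0,0,0],[-0.1,-0.05,-0.27,0,0,0],[-0.2,-0.1,-0.276,0,0,0],[-0.366,-0.2,-0.276,0,0,0],[-0.366,-0.2,-0.276,0,0,0]],
])

```text
clock: 19.92
eef_pos: [464.6, 58.0, 380.5]
tcp_rot: [-3.139, -0.006, -0.187]
contact_force: [1.5, 0.8, 0.2]
opening: 0.339
```

Emit:
carry_out([
  [[-0.05,-0.05,0,0,0,0],[-0.05,-0.05,0,0,0,0],[-0.05,-0.05,0,0,0,0],[-0.05,-0.05,0,0,0,0],[-0.05,-0.05,0,0,0,0]],
])

```text
clock: 20.33
eef_pos: [450.0, 80.3, 378.6]
tcp_rot: [-3.14, -0.004, -0.186]
contact_force: [-1.0, 0.1, 0.3]
opening: 0.342
```

Emit:
carry_out([
  [[0,0,0,0,0,0],[0,0,0,0,0,0],[0,0,0,0,0,0],[0,0,0,0,0,0],[0,0,0,0,0,0]],
])

```text
clock: 20.75
eef_pos: [449.5, 80.7, 378.3]
tcp_rot: [-3.14, -0.003, -0.186]
contact_force: [-0.1, 0.1, -0.4]
opening: 0.339
```

Emit:
carry_out([
  [[0,0,0,0,0,0],[0,0,0,0,0,0],[0,0,0,0,0,0],[0,0,0,0,0,0],[0,0,0,0,0,0]],
])

```text
clock: 21.17
eef_pos: [449.4, 80.9, 378.5]
tcp_rot: [-3.14, -0.003, -0.185]
contact_force: [-0.0, -0.1, 0.0]
opening: 0.339
```

Emit:
carry_out([
  [[0,0,0,0,0,0],[0,0,0,0,0,0],[0,0,0,0,0,0],[0,0,0,0,0,0],[0,0,0,0,0,0]],
])

```text
clock: 21.58
eef_pos: [449.4, 80.9, 378.5]
tcp_rot: [-3.14, -0.003, -0.185]
contact_force: [-0.2, 0.8, 0.3]
opening: 0.34
```

```bash
python3 - <<'E'
from h import *
st(); f=tilt("side"); save(f,"s18.png"); g=tilt("top"); save(g,"t18.png")
E
```

```text
t21.58 p [449.4  80.9 378.5] z [ 0.004  0.001 -1.   ] y [-0.184 -0.983 -0.002] q [ 0.17 -0.03  1.81  0.    1.35  1.93] F [-0.2  0.8  0.3] op 0.340
side 2151 [-4.500000e-03 -2.100000e-03  1.483241e+02] tilt 0.005 dir -154.6
top 1724 [-6.600000e-03 -3.400000e-03  1.482706e+02] tilt 0.0075 dir -152.6
```

View pics/s18.png

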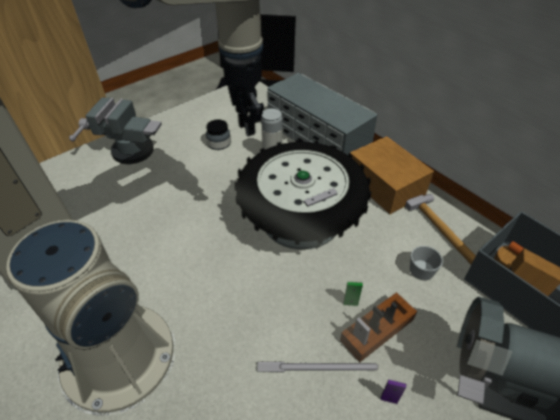

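View pics/t18.png

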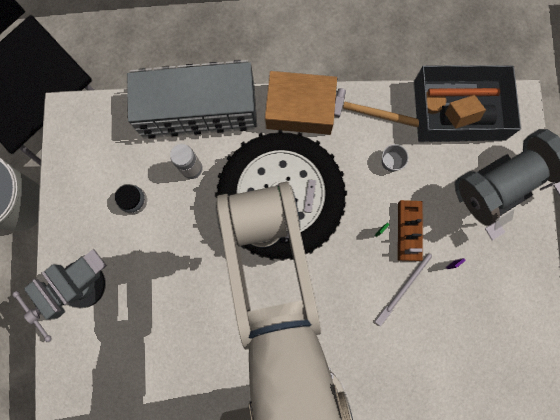

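```bash
python3 - <<'E'
from h import *
tilt("side"); r.sign_off(); st()
E
```

```text
side 2182 [-3.000000e-03 -1.200000e-03  1.484246e+02] tilt 0.0032 dir -158.0
the job is handed in; nothing more can be done
the job is handed in; nothing more can be done
```

The narrow weight is on the wheel's high side and the wheel has settled almost level. I handed the job in at about 21.6 s of the 64 s allowed.

- **Choice of weight:** both cameras measured a lean of about 0.095 rad, with the high side at about -101°. That is a slight lean, so I took the narrow weight.
- **Laying it down:** I took it from the rack, pressed it down flat on the clear patch and let go. With both arm and bar in the open, the pictures showed it lying flat.
- **Placing it:** I took it again across its middle and lowered it level onto the white face, about 81 mm from the centre, until the wheel was level. Only then did I open the jaws, and the largest force in the readings I took was about 6 N.
- **Last checks:**
  - About 2.5 s after release, the remaining tilt was 0.003–0.005 rad from the side camera and 0.0075 rad from the top camera. They disagree slightly, and I did not correct this.
  - The weight lay flat inside the lip.
  - The wide weight, chisel and drift were still in the rack, and nothing else looked moved.
- **A wrong move:** after letting go on the bench I gave one retreat with the wrong sign, so the arm passed over the bench away from where I meant. The force reading stayed near zero and the pictures showed nothing disturbed.

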